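# Scan the bar code of the low varnish jar

### The arm

A 6-joint arm with a two-finger parallel gripper is mounted at the origin on a cart in front of the work surface, level with it; the furniture and walls round the work are solid. World frame = base frame: x ahead of the robot, y to its left, z up, the work surface at z = 0. Lengths are in mm, angles in rad, forces in N, time in s.
With the tool pointing down it reaches from about 350 to 775 mm from the base axis. Payload 7.3 kg.
Tool frame: the origin (TCP) lies at the very end of the fingers, on their centre line; the grasp point (between the pads) lies 19 mm behind it (pinch_z is the distance from the TCP to the grasp point, in mm); z points along the fingers, y is the direction in which the jaws open and shut (so a half turn about z gives the same grasp; the last joint's range is limited). The gripper opens to 92 mm and grips with 3 to 60 N. Pads are 19 mm wide; open, the fingers measure 130 mm over their backs; the gripper's body (75 mm by 190 mm) begins 47 mm behind the grasp point.
Start: joints at [1.141, 0.342, 1.524, -0, 1.275, -0.146], TCP at [146.989, 504.026, 190.141] pointing down, gripper open.
Joint ranges: [-2.53, 2.53], [-0.77, 2.02], [0.04, 2.7], [-1, 4.14], [0.28, 2.66], [-3.11, 3.11]. Speed limits (rad/s): [2.57, 2.57, 3.14, 3.14, 3.14, 3.14].

### API

Orientations are given as [roll, pitch, yaw] about the fixed x, y, z axes, in that order (R = Rz(yaw) Ry(pitch) Rx(roll)).
In Python, from plant import * gives the robot as it stands.
- The arm moves only by the tool step_arm, never from a script. Its argument "moves" is one flat list of numbers, 7 for each row, row after row: the shift along the tool's x, y, z scaled (see below), then the turn, a rotation vector about the tool's x, y, z scaled (see below), then the closure, from -1 (fully open) to 1 (shut). A call has 1 to 8 rows; each row shifts and turns the pose as measured when the row begins, along the tool's axes as they then stand; what a row does not reach is not made up. The controller multiplies each number of a shift by 2 cm and each number of a turn by 4 degrees. A row lasts 1/12 s, in which the tool goes at most 41.7 mm and 7.16 degrees, less where a joint would pass 70% of its speed; a pose out of reach is approached as far as the arm can. A call with a number of a shift or a turn outside -1 to 1 is refused whole. A call with a gripper value outside its range is refused whole. The fingers move at their own pace and stop on an object; the grip force is fixed at half the most. Time passes only in rows, so rows that do not move let the fingers close. It gives the time, the measured TCP pose, the force and the opening at its end, in the units of the state.
- get_obs(): the state, without advancing time (a new reading comes with each control period).
- capture(name): name is "side" or "top"; returns the picture (400x640x3 uint8, red, green, blue); there is no depth.
- get_calibration(name): a dict with "mtx" (3x3 intrinsics, pixels), "eye" and "orientation" of the camera in the world. Camera axes: x right, y down, z forward; pixel columns grow to the right and rows downward; lengths in mm; the calibration is good to about 2 mm. A picture is of the moment at which its call begins. get_calibration takes no time and is no camera call.
- close_job(): hands the job in, once; it reports no verdict.
The state is a dict: "time": time; "joint_positions": joint angles; "dq": joint speeds; "tau": joint torques, N m; "tool_pos": TCP position; "tcp_rot": TCP orientation; "contact_force": force on the tool from outside, world axes, zero at the start; "moment": the same for the moment, N m; "grip_width": finger opening in mm.
Only numpy, scipy, OpenCV 4.12 (cv2) and the standard library are available. Lean on these libraries where they do the work, as an engineer would, in place of code of your own. Each camera call takes 0.05 s, during which the arm holds its last target.

### The job

Pick up the bar-code scanner from its rubber mat and scan the bar code on the lowest, widest of the three varnish jars: hold the scanner level and still for two seconds with its window square on to the middle of that bar code, about 6 cm away. Do not scan the other two jars and leave all three standing where they are. Then lay the scanner back flat on the middle of its mat, lengthwise, and let go.

Things in the scene. Friction and masses are not known exactly. Their poses are not given: they have to be found in the camera images.
- scanner_grip (a point): Middle of the handle of a grey stick-shaped bar-code scanner (163 long, 41 high, 160 g) lying flat on its mat; 17 mm above its underside, near its centre of mass; grasp here from above. x axis along the scanner towards its window, z up. Handle 34 wide (y), 34 high, to 73 mm behind this point; a wider head (52 to 56 wide, 38 to 41 high) begins 27 mm ahead of it.
- scanner_window (a point): Middle of the scanner's dark window, on the front of its wide, black-rimmed head: 90 mm ahead (+x) of scanner_grip and 3.5 mm higher. The scanner looks straight ahead along its +x axis.
- scanner_spot (a point): Point in front of the scanner on its line of sight, 60 mm ahead of the window (150 mm ahead of scanner_grip and 3.5 mm higher), where it reads best: bring this point to the middle of the bar code.
- mat: Fixed black rubber mat, 220 long (x) x 120 wide (y) x 4 thick, lying on the bench to the robot's right; origin at the centre of its underside. The scanner starts on it, lengthwise.
- jar_low_label (a point): Middle of the bar code on the lowest, widest jar (64 diameter, 76 high, dark lid): THE ONE TO SCAN. The point lies on the jar's side, 40 mm above the bench; its x axis points from the bar code level into the jar, z up, so the scanner must look along this x axis. Bar code 35 wide, 24 high, black and white stripes.
- jar_mid_label (a point): Middle of the bar code on the middle-sized jar (58 diameter, 89 high, brown wooden lid), 36 mm above the bench; same axes. Not to be scanned.
- jar_tall_label (a point): Middle of the bar code on the tallest, slimmest jar (48 diameter, 109 high, light brown stopper), 45 mm above the bench; same axes. Not to be scanned.
Mind the look-alikes: they are no part of the job. Leave any purple look-alike of the part that bears scanner_grip alone.

How it is judged (in metres and radians):
On the way:
1. the scanner is held still, lifted clear of the mat, its line of sight on the low jar's bar code (height (world z) of scanner_grip above 0.026 m and x of scanner_spot in the frame of jar_low_label between -0.025 and 0.025 m and y of scanner_spot in the frame of jar_low_label between -0.015 and 0.015 m and z of scanner_spot in the frame of jar_low_label between -0.015 and 0.015 m and x of scanner_window in the frame of jar_low_label below -0.03 m and angle between the x axis of scanner_grip and the x axis of jar_low_label, either way round below 0.2 rad and distance between scanner_grip and jar_low_label below 0.2 m and linear speed of scanner below 0.02 m/s and angular speed of scanner below 0.2 rad/s), for 1 s.
At the end, for the whole second after the job is handed in: The scanner lies flat and at rest on its mat, right side up, the middle of its handle within 40 mm lengthwise and 30 mm sideways of the mat's centre and its length within 17 degrees of the mat's; all three jars stand upright (x of scanner_grip in the frame of mat between -0.04 and 0.04 m and y of scanner_grip in the frame of mat between -0.03 and 0.03 m and z of scanner_grip in the frame of mat below 0.026 m and angle between each of scanner_grip, jar_low_label, jar_mid_label, jar_tall_label's own z axis and vertical below 0.1 rad and angle between the x axis of scanner_grip and the x axis of mat, either way round below 0.3 rad and linear speed of scanner below 0.02 m/s); the robot touches nothing.
It fails at once if a jar is shifted by more than 20 mm or tipped over (distance of any of jar_low_label, jar_mid_label, jar_tall_label from where it was at the start of the episode above 0.02 m).
It fails at once if one of the other two jars is scanned (scanner lifted, held still and aimed at its bar code) ((height (world z) of scanner_grip above 0.026 m and distance between scanner_spot and jar_mid_label below 0.02 m and angle between the x axis of scanner_grip and the x axis of jar_mid_label, either way round below 0.2 rad and linear speed of scanner below 0.02 m/s) or (height (world z) of scanner_grip above 0.026 m and distance between scanner_spot and jar_tall_label below 0.02 m and angle between the x axis of scanner_grip and the x axis of jar_tall_label, either way round below 0.2 rad and linear speed of scanner below 0.02 m/s)).
It also fails if it takes over 53 s, if anything falls off the work surface, if the arm or the gripper's body presses on something with over 40 N, if the wrist force passes 120 N, or if a joint passes its speed limit or range.

## Working session

There is one attempt and no reset: what is moved stays moved. The work goes in short steps, Python scripts to look and compute and a tool call to move; the robot and the scene stay as the last step left them, time stands still between calls to the robot, and variables do not carry over. Pictures are saved under pics/ and viewed, and the job is handed in when it is done.

Besides the shell and the picture viewer there is one more tool, called after "Request:" as name(argument=value, ...) on one line, values as JSON. step_arm: Moves the arm, as the interface text tells. Shifts and turns lie within -1 to 1; 1 stands for 2 cm of shift or 4 degrees of turn. Its arguments: {"type":"object","properties":{"moves":{"type":"array"}},"required":["moves"]}

```bash
mkdir -p pics; ls; python3 - <<'E'
from plant import *
import cv2
print(get_obs())
for n in("side","top"):
    cv2.imwrite(f"pics/{n}0.png",capture(n)[:,:,::-1]); print(n,get_calibration(n))
E
```

```text
pics
{'time': 0.0, 'joint_positions': array([ 1.14098809e+00,  3.42695353e-01,  1.52500839e+00,  1.61650287e-05,
        1.27538272e+00, -1.46002474e-01]), 'dq': array([-3.23244603e-04,  1.09641766e-03, -1.26996060e-03, -5.35810850e-04,
        2.06400588e-05,  1.93666451e-04]), 'tau': array([ 1.04576040e-03, -4.31242096e+01, -2.44219619e+01,  7.18409009e-02,
        5.60849416e-02, -1.40996613e-04]), 'tool_pos': array([146.79010655, 503.59050276, 189.46221482]), 'tcp_rot': array([-3.14011699e+00, -2.32618582e-04,  2.85778200e+00]), 'contact_force': array([-0.06032722,  0.06785102,  0.82028848]), 'moment': array([ 0.02458513,  0.0267477 , -0.00460816]), 'grip_width': 91.6833882015076}
side {'mtx': array([[451.28943841,   0.        , 311.60950911],
       [  0.        , 451.28943841, 194.87087532],
       [  0.        ,   0.        ,   1.        ]]), 'eye': array([ 477.30429447, -823.20188606,  703.4022026 ]), 'orientation': array([-2.26543041,  0.00734652, -0.147057  ])}
top {'mtx': array([[448.51672198,   0.        , 319.20857475],
       [  0.        , 448.51672198, 198.95214765],
       [  0.        ,   0.        ,   1.        ]]), 'eye': array([ 384.38975868,  -46.73369664, 1347.60895725]), 'orientation': array([-2.98968105, -0.01648467, -1.54490306])}
```

View pics/side0.png

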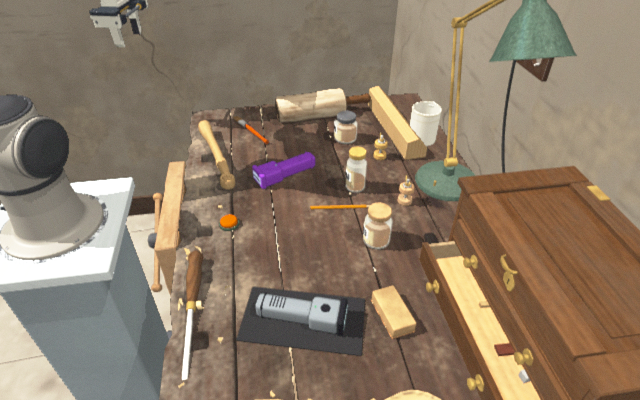

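View pics/top0.png

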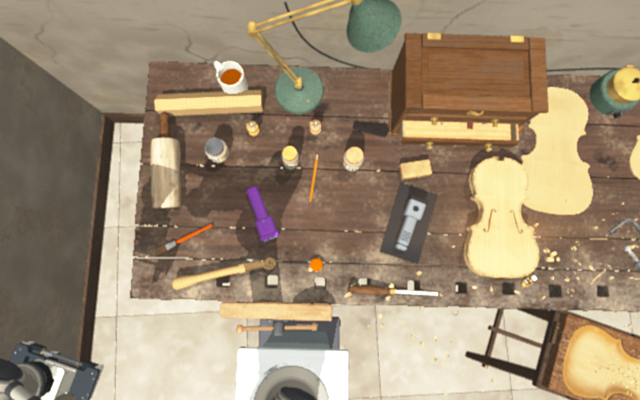

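```bash
cat > h.py <<'E'
import numpy as np, cv2
from scipy.spatial.transform import Rotation as Ro
from plant import *
def cam(n):
    c=get_calibration(n); return c['mtx'],np.array(c['eye']),Ro.from_euler('xyz',c['orientation']).as_matrix()
def proj(n,P):
    K,e,R=cam(n); p=(np.atleast_2d(P)-e)@R; p=p@K.T; return p[:,:2]/p[:,2:]
def onz(n,uv,z):
    K,e,R=cam(n); uv=np.atleast_2d(np.array(uv,float)); d=np.c_[uv,np.ones(len(uv))]@np.linalg.inv(K).T@R.T
    return e+d*((z-e[2])/d[:,2])[:,None]
def crop(img,x0,y0,x1,y1,s,name):
    c=cv2.resize(img[y0:y1,x0:x1],None,fx=s,fy=s,interpolation=cv2.INTER_CUBIC); cv2.imwrite('pics/'+name,c)
E
python3 - <<'E'
from h import *
print(proj('top',[[147,504,190],[0,0,0]]),proj('side',[[0,0,0]]))
s=cv2.imread('pics/side0.png');t=cv2.imread('pics/top0.png')
crop(s,310,95,410,255,5,'jars_s.png')   
crop(t,190,120,380,180,4,'jars_t.png')
crop(s,230,280,390,360,5,'sc_s.png')
crop(t,370,170,450,270,6,'sc_t.png')
E
```

```text
[[ 84.74712149 359.5148201 ]
 [291.41848622 404.14694175]] [[ 52.88426225 224.48942735]]
```

```bash
python3 - <<'E'
import cv2,numpy as np
def pad(a,h,w): return cv2.copyMakeBorder(a,0,h-a.shape[0],0,w-a.shape[1],cv2.BORDER_CONSTANT)
s=cv2.imread('pics/side0.png')
a=cv2.resize(s[105:150,320:370],None,fx=8,fy=8,interpolation=cv2.INTER_CUBIC)
cv2.imwrite('pics/low_s.png',a)
E
```

```text
(no output)
```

View pics/low_s.png

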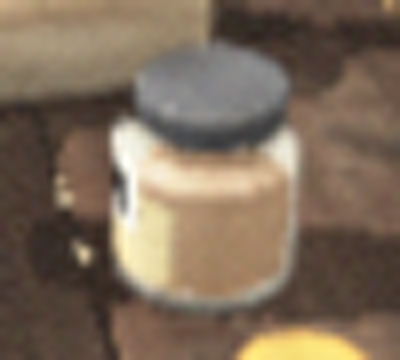

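View pics/jars_t.png

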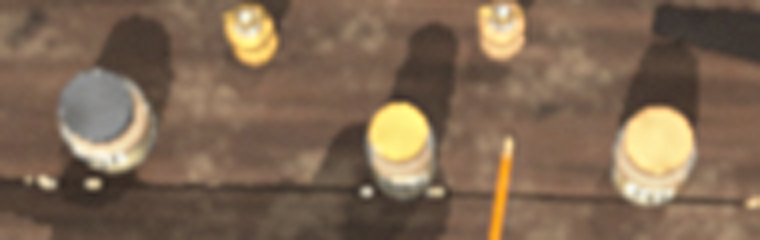

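View pics/jars_s.png

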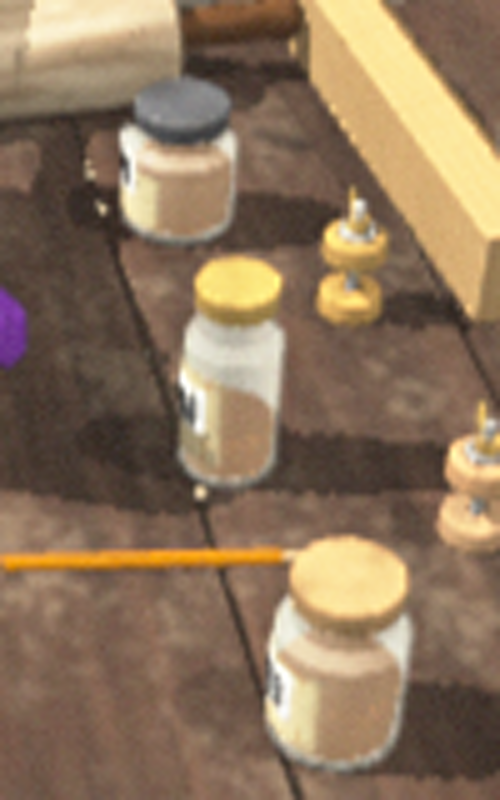

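View pics/sc_t.png

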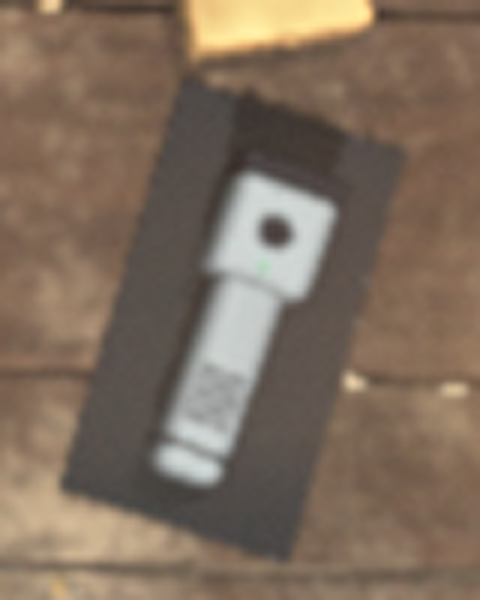

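View pics/sc_s.png

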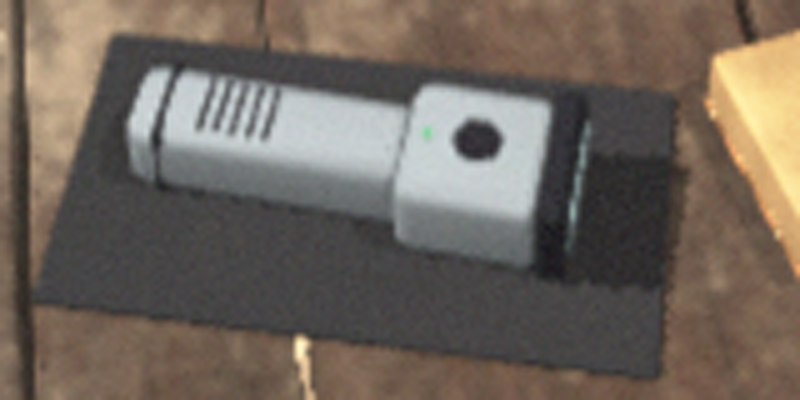

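```bash
python3 - <<'E'
from h import *
s=cv2.imread('pics/side0.png');t=cv2.imread('pics/top0.png')
lid=onz('top',[[214.2,146.4]],76);print('lid top',lid)
print('lid side',onz('side',[[346.6,116.5]],76))
# other jars, rough
print('mid?',onz('top',[[190+654/4,120+141/4]],89),'tall?',onz('top',[[290,152.5]],109))
# scanner, top crop /6 + (370,170)
c=lambda x,y:(370+x/6,170+y/6)
print('mat',onz('top',[c(187,77),c(406,150),c(290,560),c(62,488)],4))
cs=lambda x,y:(230+x/5,280+y/5)
print('mat side',onz('side',[cs(112,35),cs(680,92),cs(658,380),cs(35,302)],4))
print('button',onz('top',[c(275,231)],41),onz('side',[cs(477,139)],41))
print('tail',onz('top',[c(188,465)],34))
a=cv2.resize(t[130:175,195:240],None,fx=12,fy=12,interpolation=cv2.INTER_CUBIC)
b=cv2.resize(s[105:150,325:370],None,fx=12,fy=12,interpolation=cv2.INTER_CUBIC)
cv2.imwrite('pics/low_t.png',a);
E
```

```text
lid top [[725.50814163 246.78485347  76.        ]]
lid side [[727.00480203 239.46568014  76.        ]]
mid? [[ 707.93215168 -158.12139801   89.        ]] tall? [[705.37537049  24.0275003  109.        ]]
mat [[ 647.57135229 -312.74986718    4.        ]
 [ 613.06325293 -424.26239879    4.        ]
 [ 405.19988923 -363.54164459    4.        ]
 [ 437.70539878 -250.01855512    4.        ]]
mat side [[ 440.2721558  -251.34067434    4.        ]
 [ 652.18878171 -311.45243883    4.        ]
 [ 616.4016645  -426.83104804    4.        ]
 [ 408.15519806 -364.89549766    4.        ]]
button [[ 564.56334321 -348.64826526   41.        ]] [[ 567.4349134  -347.44814627   41.        ]]
tail [[ 449.2862124  -306.94519456   34.        ]]
```

View pics/low_t.png

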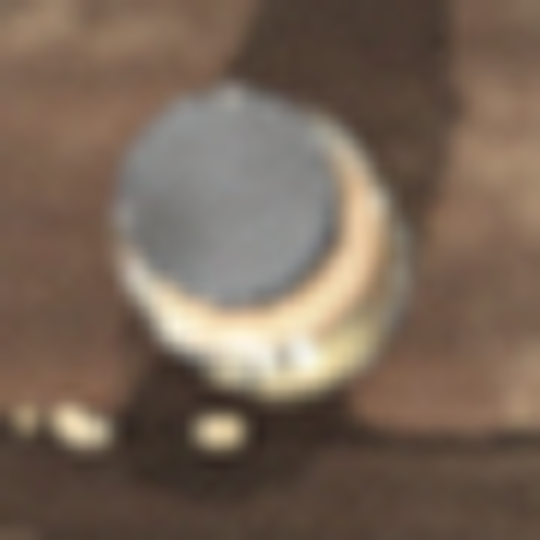

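```bash
python3 - <<'E'
from h import *
s=cv2.imread('pics/side0.png');t=cv2.imread('pics/top0.png')
print('purple',onz('top',[[250,189],[258,186],[258,241],[277,236]],38)[:,:2].round())
rows=[]
for cx,cy in [(726,242)]:
  out=[]
  for yaw in (None,0,20,-20):
    ims=[]
    for n,im,(x0,y0) in (('top',t,(195,130)),('side',s,(325,105))):
        S=8
        a=cv2.resize(im[y0:y0+45,x0:x0+45],None,fx=S,fy=S,interpolation=cv2.INTER_CUBIC)
        dr=lambda P,c: cv2.polylines(a,[((proj(n,P)+.5-[x0,y0])*S).round().astype(int).reshape(-1,1,2)],False,c,1)
        th=np.linspace(0,2*np.pi,60)
        if yaw is None:
          for z,r,c in((0,32,(0,255,0)),(60,32,(0,255,255)),(76,27,(255,0,255))): dr(np.c_[cx+r*np.cos(th),cy+r*np.sin(th),0*th+z],c)
        else:
          w=17.5/32; f=np.radians(yaw+180)+np.linspace(-w,w,20)
          P=np.r_[np.c_[cx+32*np.cos(f),cy+32*np.sin(f),0*f+52],np.c_[cx+32*np.cos(f[::-1]),cy+32*np.sin(f[::-1]),0*f+28]]
          dr(np.r_[P,P[:1]],(0,0,255))
        ims.append(a)
    out.append(cv2.vconcat(ims))
  cv2.imwrite('pics/fit1.png',cv2.resize(cv2.hconcat(out),(1200,600))[:, :] if 0 else cv2.resize(cv2.hconcat(out),(800,400)))
  cv2.imwrite('pics/fit1a.png',out[0][:,:]); 
  cv2.imwrite('pics/fit1b.png',cv2.hconcat([out[0][:360],out[1][:360]])); cv2.imwrite('pics/fit1c.png',cv2.hconcat([out[0][360:],out[1][360:]]))
E
```

```text
purple [[609. 142.]
 [619. 119.]
 [457. 111.]
 [473.  57.]]
```

View pics/fit1b.png

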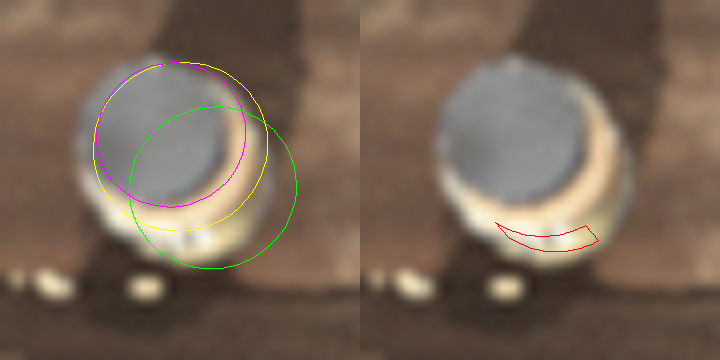

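View pics/fit1c.png

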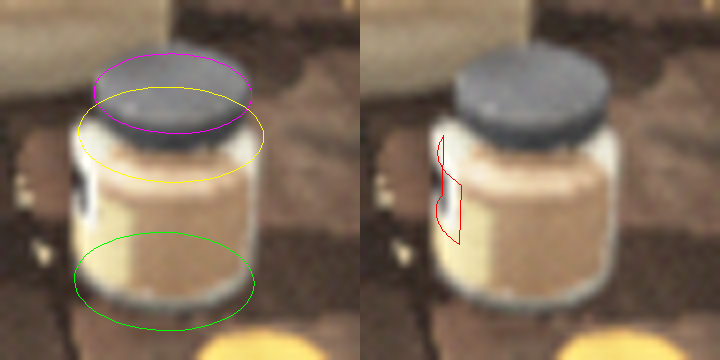

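```bash
cat > fit.py <<'E'
from h import *
import sys
s=cv2.imread('pics/side0.png');t=cv2.imread('pics/top0.png')
cx,cy=725.5,247
for n,im,(x0,y0),fn in (('top',t,(195,130),'ft'),('side',s,(325,105),'fs')):
  ims=[]
  for yaw in (None,0,10,20,30,40):
        S=6
        a=cv2.resize(im[y0:y0+45,x0:x0+45],None,fx=S,fy=S,interpolation=cv2.INTER_CUBIC)
        dr=lambda P,c: cv2.polylines(a,[((proj(n,P)+.5-[x0,y0])*S).round().astype(int).reshape(-1,1,2)],False,c,1)
        th=np.linspace(0,2*np.pi,60)
        if yaw is None:
          for z,r,c in((3,29,(0,255,0)),(55,32,(0,255,255)),(76,28,(255,0,255))): dr(np.c_[cx+r*np.cos(th),cy+r*np.sin(th),0*th+z],c)
        else:
          w=17.5/32; f=np.radians(yaw+180)+np.linspace(-w,w,20)
          P=np.r_[np.c_[cx+32*np.cos(f),cy+32*np.sin(f),0*f+52],np.c_[cx+32*np.cos(f[::-1]),cy+32*np.sin(f[::-1]),0*f+28]]
          dr(np.r_[P,P[:1]],(0,0,255))
        cv2.putText(a,str(yaw),(5,15),0,.5,(255,255,255),1)
        ims.append(a)
  cv2.imwrite(f'pics/{fn}.png',cv2.vconcat([cv2.hconcat(ims[:3]),cv2.hconcat(ims[3:])]))
E
python3 fit.py
```

```text
(no output)
```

View pics/ft.png

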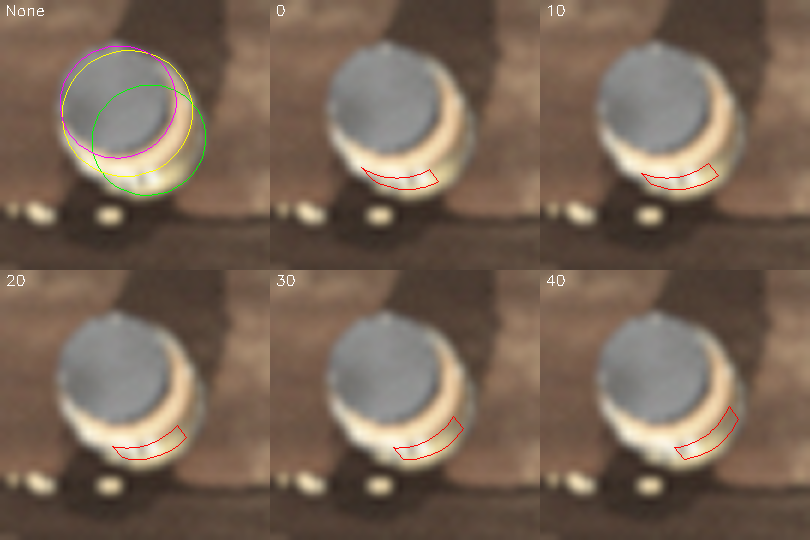

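View pics/fs.png

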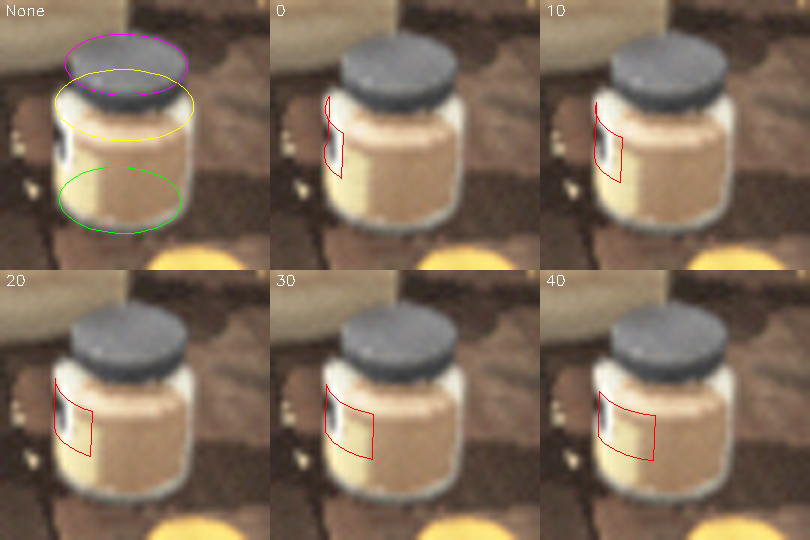

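```bash
cat > unw.py <<'E'
from h import *
s=cv2.imread('pics/side0.png');t=cv2.imread('pics/top0.png')
rows=[]
for (cx,cy,r,zmax,nm) in [(725.5,247,32,62,'low')]:
  for n,im in(('top',t),('side',s)):
    al=np.arange(-80,81,0.5); z=np.arange(zmax,5,-0.5)
    A,Z=np.meshgrid(al,z); f=np.radians(A+180)
    P=np.c_[(cx+r*np.cos(f)).ravel(),(cy+r*np.sin(f)).ravel(),Z.ravel()]
    uv=proj(n,P).reshape(*A.shape,2).astype(np.float32)
    o=cv2.remap(im,uv[...,0],uv[...,1],cv2.INTER_CUBIC)
    # visibility
    e=cam(n)[1]; vis=((e[0]-P[:,0])*np.cos(f).ravel()+(e[1]-P[:,1])*np.sin(f).ravel()).reshape(A.shape)>0
    o[~vis]=0
    o=cv2.resize(o,None,fx=2,fy=2)
    for a in range(-80,81,10):
        x=int((a+80)*4); cv2.line(o,(x,0),(x,6 if a else 14),(0,0,255),1); 
        cv2.putText(o,str(a),(x,24),0,.3,(0,0,255),1)
    for zz in(52,28): cv2.line(o,(0,int((zmax-zz)*4)),(8,int((zmax-zz)*4)),(0,255,0),1)
    rows.append(o)
cv2.imwrite('pics/unw.png',cv2.vconcat(rows))
E
python3 unw.py
```

```text
(no output)
```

View pics/unw.png

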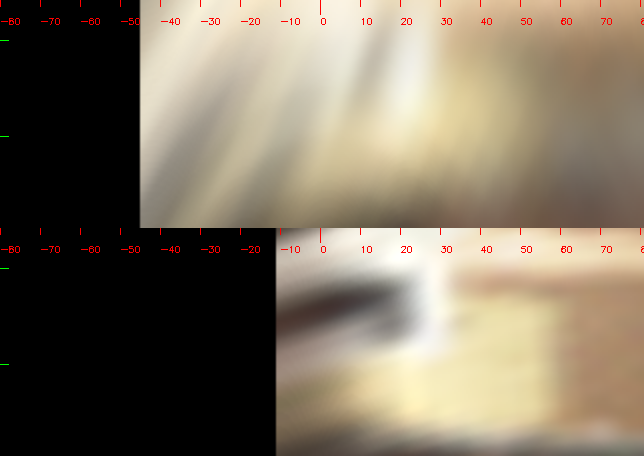

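```bash
python3 - <<'E'
from h import *
c=lambda x,y:(370+(x+.5)/6-.5,170+(y+.5)/6-.5)
cs=lambda x,y:(230+(x+.5)/5-.5,280+(y+.5)/5-.5)
P=onz('top',[c(213,285),c(166,430),c(280,300),c(234,455)],30);print(P[:,:2].round(1))
for i in(0,2):
    d=P[i]-P[i+1];print(np.degrees(np.arctan2(d[1],d[0])))
H=onz('top',[c(205,268),c(300,300),c(240,172),c(338,205)],38);print(H[:,:2].round(1))
# side: handle top right edge and tail
Q=onz('side',[cs(150,66),cs(420,103),cs(135,180)],34);print(Q[:,:2].round(1)); d=Q[1]-Q[0];print(np.degrees(np.arctan2(d[1],d[0])))
# overlay model
s=cv2.imread('pics/side0.png');t=cv2.imread('pics/top0.png')
g=np.array([500.,-325,0]);yaw=np.radians(-18)
def T(L): 
    L=np.array(L,float);c_,s_=np.cos(yaw),np.sin(yaw); return np.c_[g[0]+c_*L[:,0]-s_*L[:,1],g[1]+s_*L[:,0]+c_*L[:,1],L[:,2]]
def box(x0,x1,w,z): return [[x0,-w,z],[x1,-w,z],[x1,w,z],[x0,w,z],[x0,-w,z]]
for gx,gy,yw in[(501,-326,-18.5)]:
  g[:2]=gx,gy;yaw=np.radians(yw)
  for n,im,(x0,y0,w,h),S in(('top',t,(370,170,80,100),6),('side',s,(230,280,160,80),5)):
    a=cv2.resize(im[y0:y0+h,x0:x0+w],None,fx=S,fy=S,interpolation=cv2.INTER_CUBIC)
    for B in(box(-73,27,17,38),box(27,90,27,44),box(-73,90,17,4)): cv2.polylines(a,[((proj(n,T(B))+.5-[x0,y0])*S).round().astype(int).reshape(-1,1,2)],False,(0,0,255),1)
    cv2.imwrite(f'pics/sc_fit_{n}.png',a)
E
```

```text
[[ 539.5 -319.1]
 [ 467.4 -295.7]
 [ 533.  -352.2]
 [ 456.1 -329.1]]
-17.923738300902308
-16.73789152431305
[[ 546.9 -313.5]
 [ 532.4 -360.2]
 [ 595.1 -331. ]
 [ 580.  -379.4]]
[[ 454.3 -291.3]
 [ 550.1 -322.9]
 [ 446.2 -340.3]]
-18.23421637965361
```

View pics/sc_fit_top.png

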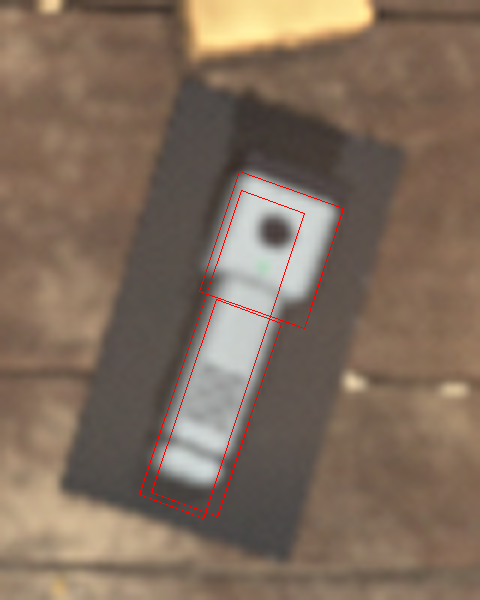

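View pics/sc_fit_side.png

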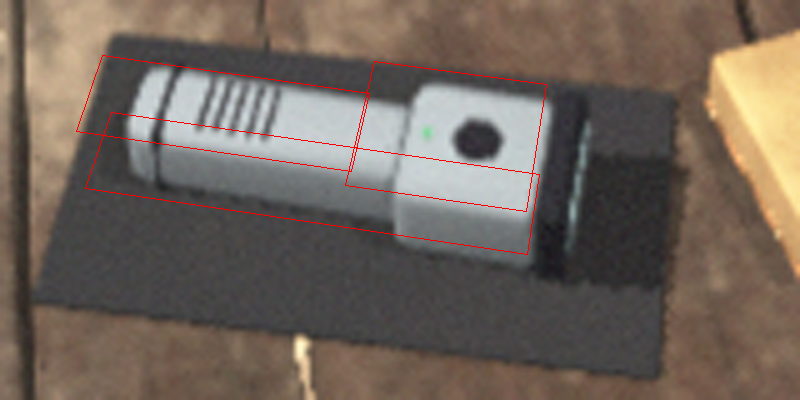

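```bash
cat > scfit.py <<'E'
from h import *
def over(imgs,gx,gy,yw,gz,wins,tag):
  yaw=np.radians(yw)
  def T(L): 
    L=np.array(L,float);c_,s_=np.cos(yaw),np.sin(yaw); return np.c_[gx+c_*L[:,0]-s_*L[:,1],gy+s_*L[:,0]+c_*L[:,1],L[:,2]+gz]
  def box(x0,x1,w,z): return [[x0,-w,z],[x1,-w,z],[x1,w,z],[x0,w,z],[x0,-w,z]]
  for n,(x0,y0,w,h),S in wins:
    a=cv2.resize(imgs[n][y0:y0+h,x0:x0+w],None,fx=S,fy=S,interpolation=cv2.INTER_CUBIC)
    for B in(box(-73,27,17,17),box(27,78,26,22),box(-73,90,17,-17),[[90,-28,-17],[90,28,-17],[90,28,24],[90,-28,24],[90,-28,-17]],[[90,0,3.5],[150,0,3.5]]): cv2.polylines(a,[((proj(n,T(B))+.5-[x0,y0])*S).round().astype(int).reshape(-1,1,2)],False,(0,0,255),1)
    cv2.imwrite(f'pics/{tag}_{n}.png',a)
E
python3 - <<'E'
from scfit import *
over({'side':cv2.imread('pics/side0.png'),'top':cv2.imread('pics/top0.png')},514,-331.5,-17.6,21,(('top',(370,170,80,100),6),('side',(230,280,160,80),5)),'f2')
a=cv2.imread('pics/f2_top.png');b=cv2.imread('pics/f2_side.png')
cv2.imwrite('pics/f2.png',cv2.resize(cv2.hconcat([cv2.resize(a,(320,400)),b]),(800,286)))
E
```

```text
(no output)
```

View pics/f2_top.png

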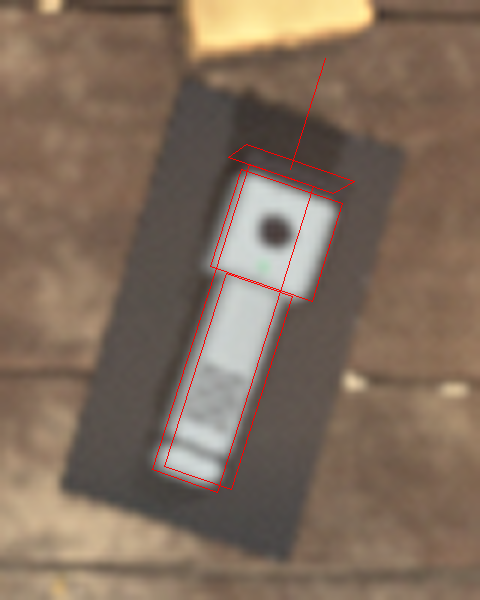

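View pics/f2_side.png

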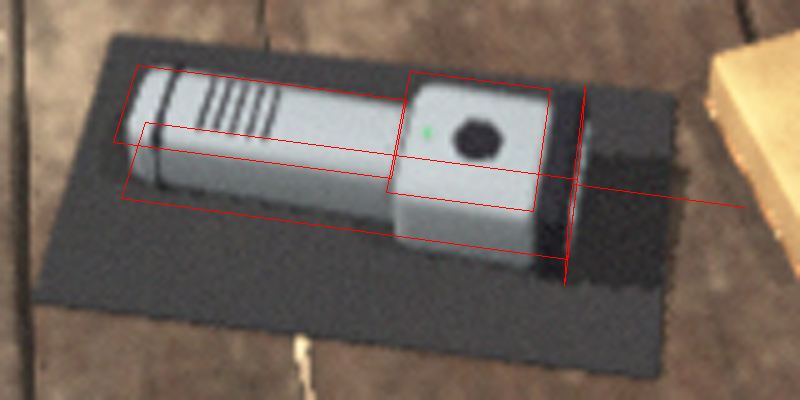

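Request:
step_arm(moves=[-1, -0.6, 0, 0, 0, 0, -1, -1, -0.6, 0, 0, 0, 0, -1, -1, -0.6, 0, 0, 0, 0, -1, -1, -0.6, 0, 0, 0, 0, -1, -1, -0.6, 0, 0, 0, 0, -1, -1, -0.6, 0, 0, 0, 0, -1, -1, -0.6, 0, 0, 0, 0, -1, -1, -0.6, 0, 0, 0, 0, -1])

```text
time: 0.77
tool_pos: [274.1, 362.4, 186.1]
tcp_rot: [-3.135, -0.004, 2.866]
contact_force: [0.6, 0.2, -0.4]
grip_width: 91.9
```

Request:
step_arm(moves=[-1, -0.8, 0, 0, 0, 0, -1, -1, -0.8, 0, 0, 0, 0, -1, -1, -0.8, 0, 0, 0, 0, -1, -1, -0.8, 0, 0, 0, 0, -1, -1, -0.8, 0, 0, 0, 0, -1, -1, -0.8, 0, 0, 0, 0, -1, -1, -1, 0, 0, 0, 0, -1, -1, -1, 0, 0, 0, 0, -1])

```text
time: 1.43
tool_pos: [394.3, 178.9, 184.4]
tcp_rot: [-3.132, -0.007, 2.868]
contact_force: [1.6, 0.2, -0.2]
grip_width: 91.7
```

Request:
step_arm(moves=[0, -1, 0, 0, 0, 0, -1, 0, -1, 0, 0, 0, 0, -1, 0, -1, 0, 0, 0, 0, -1, 0, -1, 0, 0, 0, 0, -1, 0, -1, 0, 0, 0, 0, -1, 0, -1, 0, 0, 0, 0, -1, 0, -1, 0, 0, 0, 0, -1, 0, -1, 0, 0, 0, 0, -1])

```text
time: 2.1
tool_pos: [349.8, 16.0, 183.7]
tcp_rot: [-3.13, -0.011, 2.865]
contact_force: [0.0, 0.0, 0.5]
grip_width: 91.9
```

Request:
step_arm(moves=[0, -1, 0, 0, 0, 0, -1, 0, -1, 0, 0, 0, 0, -1, 0, -1, 0, 0, 0, 0, -1, 0, -1, 0, 0, 0, 0, -1, 0, -1, 0, 0, 0, 0, -1, 0, -1, 0, 0, 0, 0, -1, 0, -1, 0, 0, 0, 0, -1, 0, -1, 0, 0, 0, 0, -1])

```text
time: 2.77
tool_pos: [300.9, -144.2, 184.4]
tcp_rot: [-3.131, -0.014, 2.865]
contact_force: [0.3, -0.2, 0.0]
grip_width: 91.7
```

```bash
cat > go.py <<'E'
from h import *
import sys
def go(x,y,z,yawdeg):
    o=get_obs();p=o['tool_pos'];R=Ro.from_euler('xyz',o['tcp_rot'])
    d=R.inv().apply(np.array([x,y,z])-p)/20
    r=(R.inv()*Ro.from_euler('xyz',[180,0,yawdeg],degrees=True)).as_rotvec(degrees=True)/4
    print('t',round(o['time'],2),'p',p.round(1),'rpy',np.degrees(o['tcp_rot']).round(2),'F',o['contact_force'].round(1),'w',round(o['grip_width'],1)); print('units: shift',d.round(2),'turn',r.round(2))
if __name__=='__main__': go(*map(float,sys.argv[1:5]))
E
python3 go.py 514 -330.5 150 162.4
```

```text
t 2.77 p [ 300.9 -144.2  184.4] rpy [-179.38   -0.79  164.16] F [ 0.3 -0.2  0. ] w 91.7
units: shift [-12.81  -6.03   1.61] turn [-0.16 -0.19  0.44]
```

Request:
step_arm(moves=[-1, -0.5, 0, 0, 0, 0.05, -1, -1, -0.5, 0, 0, 0, 0.05, -1, -1, -0.5, 0, 0, 0, 0.05, -1, -1, -0.5, 0, -0.05, -0.05, 0.05, -1, -1, -0.5, 0, -0.05, -0.05, 0.05, -1, -1, -0.5, 0, -0.05, -0.05, 0.05, -1, -1, -0.5, 0, 0, -0.05, 0.05, -1, -1, -0.4, 0, 0, 0, 0, -1])

```text
time: 3.43
tool_pos: [431.1, -271.3, 180.9]
tcp_rot: [3.14, -0.005, 2.833]
contact_force: [-0.2, -0.6, -0.0]
grip_width: 91.7
```

```bash
python3 go.py 514 -330.5 120 162.4
```

```text
t 3.43 p [ 431.1 -271.3  180.9] rpy [179.93  -0.27 162.32] F [-0.2 -0.6 -0. ] w 91.7
units: shift [-4.86 -1.57  3.02] turn [ 0.02 -0.07 -0.02]
```

Request:
step_arm(moves=[-1, -0.3, 0.4, 0, -0.05, 0, -1, -1, -0.3, 0.6, 0, -0.03, 0, -1, -1, -0.3, 0.6, 0, 0, 0, -1, -1, -0.3, 0.6, 0, 0, 0, -1, -0.7, -0.3, 0.6, 0, 0, 0, -1, 0, 0, 0, 0, 0, 0, -1])

```text
time: 3.93
tool_pos: [516.7, -333.3, 119.4]
tcp_rot: [3.14, -0.0, 2.832]
contact_force: [-1.9, 0.5, -0.2]
grip_width: 91.4
```

```bash
python3 go.py 514 -330.5 7 162.4; python3 - <<'E'
from scfit import *
im={n:cv2.cvtColor(capture(n),cv2.COLOR_RGB2BGR) for n in('side','top')}
cv2.imwrite('pics/s1.png',im['side']);cv2.imwrite('pics/t1.png',im['top'])
crop(im['top'],350,150,470,280,4,'t1c.png');crop(im['side'],200,200,400,370,4,'s1c.png')
print(proj('top',get_obs()['tool_pos']),proj('side',get_obs()['tool_pos']))
E
```

```text
t 3.93 p [ 516.7 -333.3  119.4] rpy [ 1.7989e+02 -3.0000e-02  1.6224e+02] F [-1.9  0.5 -0.2] w 91.4
units: shift [0.17 0.08 5.62] turn [ 0.03 -0.01 -0.04]
[[416.75664554 222.08399311]] [[293.78916092 274.69128496]]
```

View pics/s1c.png

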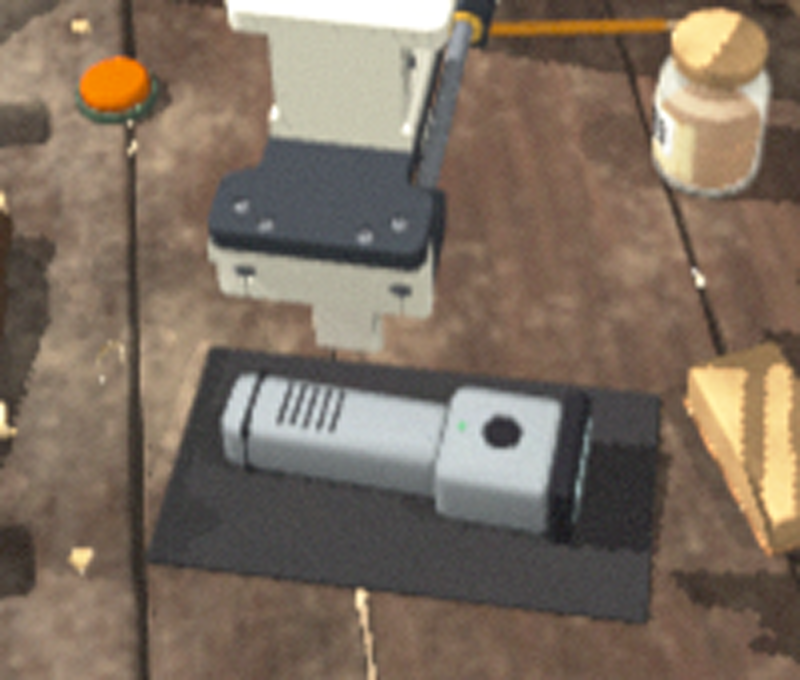

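Request:
step_arm(moves=[0.1, 0.1, 1, 0, 0, 0, -1, 0, 0, 1, 0, 0, 0, -1, 0, 0, 1, 0, 0, 0, -1, 0, 0, 1, 0, 0, 0, -1, 0, 0, 0.8, 0, 0, 0, -1, 0, 0, 0.4, 0, 0, 0, -1, 0, 0, 0.1, 0, 0, 0, -1, 0, 0, 0, 0, 0, 0, -1])

```text
time: 4.7
tool_pos: [513.1, -327.7, 22.5]
tcp_rot: [-3.139, 0.01, 2.833]
contact_force: [-0.1, -0.1, -0.1]
grip_width: 91.6
```

```bash
python3 go.py 514 -330.5 7 162.4; python3 - <<'E'
from scfit import *
im={n:cv2.cvtColor(capture(n),cv2.COLOR_RGB2BGR) for n in('side','top')}
crop(im['side'],200,200,400,370,4,'s2c.png')
E
```

```text
t 4.7 p [ 513.1 -327.7   22.5] rpy [-179.87    0.56  162.3 ] F [-0.1 -0.1 -0.1] w 91.6
units: shift [-0.08 -0.12  0.78] turn [-0.03  0.14 -0.02]
```

View pics/s2c.png

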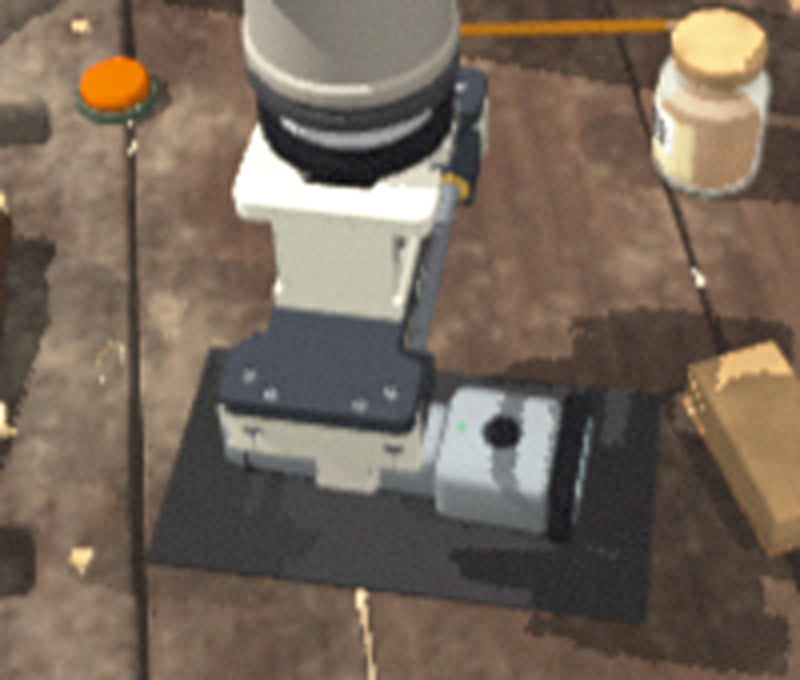

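Request:
step_arm(moves=[-0.2, -0.1, 0.5, 0, 0.1, 0, -1, -0.1, 0, 0.2, 0, 0.05, 0, -1, 0, 0, 0, 0, 0, 0, -1])

```text
time: 5.05
tool_pos: [521.0, -333.7, 11.5]
tcp_rot: [-3.136, 0.005, 2.833]
contact_force: [-0.6, 0.4, 0.6]
grip_width: 91.9
```

```bash
python3 go.py 517 -331.5 8 162.4
```

```text
t 5.05 p [ 521.  -333.7   11.5] rpy [-179.71    0.31  162.3 ] F [-0.6  0.4  0.6] w 91.9
units: shift [0.23 0.05 0.17] turn [-0.07  0.08 -0.03]
```

Request:
step_arm(moves=[0.15, 0.05, 0.15, 0, 0, 0, -1, 0, 0, 0, 0, 0, 0, 1, 0, 0, 0, 0, 0, 0, 1, 0, 0, 0, 0, 0, 0, 1, 0, 0, 0, 0, 0, 0, 1, 0, 0, 0, 0, 0, 0, 1, 0, 0, 0, 0, 0, 0, 1, 0, 0, 0, 0, 0, 0, 1])

```text
time: 5.72
tool_pos: [518.5, -331.9, 8.3]
tcp_rot: [-3.136, 0.006, 2.833]
contact_force: [0.5, 0.1, -0.3]
grip_width: 49.6
```

Request:
step_arm(moves=[0, 0, 0, 0, 0, 0, 1, 0, 0, 0, 0, 0, 0, 1, 0, 0, -0.3, 0, 0, 0, 1, 0, 0, -0.5, 0, 0, 0, 1, 0, 0, -0.5, 0, 0, 0, 1])

```text
time: 6.13
tool_pos: [517.2, -330.8, 34.1]
tcp_rot: [-3.138, 0.002, 2.833]
contact_force: [-0.5, 0.3, -0.5]
grip_width: 16.6
```

```bash
python3 go.py 517 -331.5 150 162.4;  python3 - <<'E'
from scfit import *
im={n:cv2.cvtColor(capture(n),cv2.COLOR_RGB2BGR) for n in('side','top')}
crop(im['side'],200,200,400,370,4,'s3c.png')
E
```

```text
t 6.13 p [ 517.2 -330.8   34.1] rpy [-1.7979e+02  9.0000e-02  1.6230e+02] F [-0.5  0.3 -0.5] w 16.6
units: shift [-0.01 -0.06 -5.79] turn [-0.05  0.02 -0.03]
```

View pics/s3c.png

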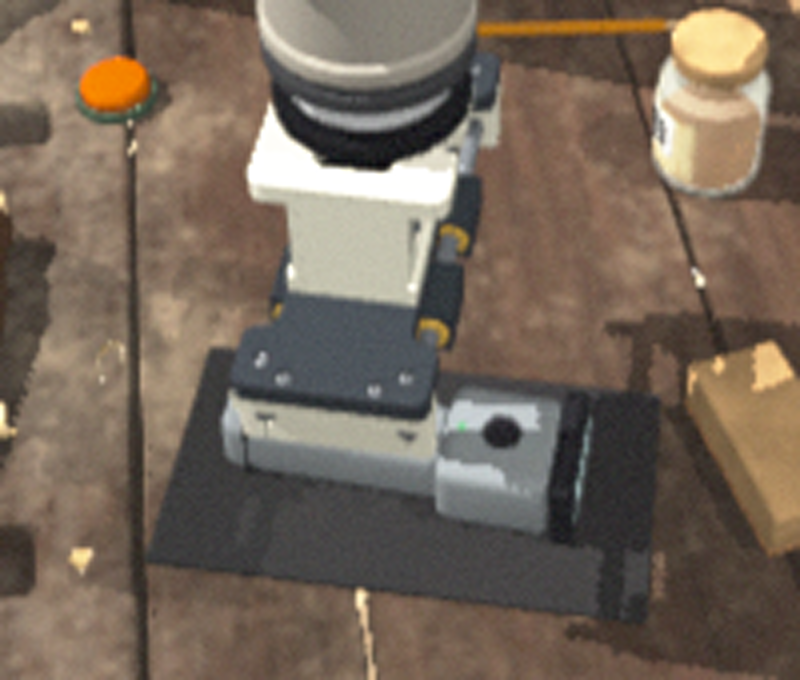

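Request:
step_arm(moves=[0, 0, -0.7, 0, 0, 0, -1, 0, 0, -0.3, 0, 0, 0, -1, 0, 0, 0, 0, 0, 0, -1, 0, 0, 0, 0, 0, 0, -1, 0, 0, 0, 0, 0, 0, -1, 0, 0, 0, 0, 0, 0, -1, 0, 0, 0, 0, 0, 0, -1, 0, 0, 0, 0, 0, 0, -1])

```text
time: 6.9
tool_pos: [518.1, -331.4, 56.2]
tcp_rot: [-3.136, 0.006, 2.833]
contact_force: [-0.1, 0.5, 0.1]
grip_width: 57.5
```

Request:
step_arm(moves=[0, 0, 0, 0, 0, 0, -1, 0, 0, 0, 0, 0, 0, -1, 0, 0, 0, 0, 0, 0, -1, 0, 0, 0, 0, 0, 0, -1, 0, 0, 0, 0, 0, 0, -1])

```text
time: 7.32
tool_pos: [517.6, -331.0, 54.9]
tcp_rot: [-3.137, 0.004, 2.833]
contact_force: [-1.0, -0.2, -1.1]
grip_width: 89.8
```

```bash
python3 go.py 517 -331.5 7 162.4;  python3 - <<'E'
from scfit import *
im={n:cv2.cvtColor(capture(n),cv2.COLOR_RGB2BGR) for n in('side','top')}
crop(im['side'],200,200,400,370,4,'s4c.png')
crop(im['top'],370,170,450,270,6,'t4c.png')
E
```

```text
t 7.32 p [ 517.6 -331.    54.9] rpy [-179.74    0.21  162.3 ] F [-1.  -0.2 -1.1] w 89.8
units: shift [ 0.03 -0.02  2.39] turn [-0.06  0.05 -0.03]
```

View pics/s4c.png

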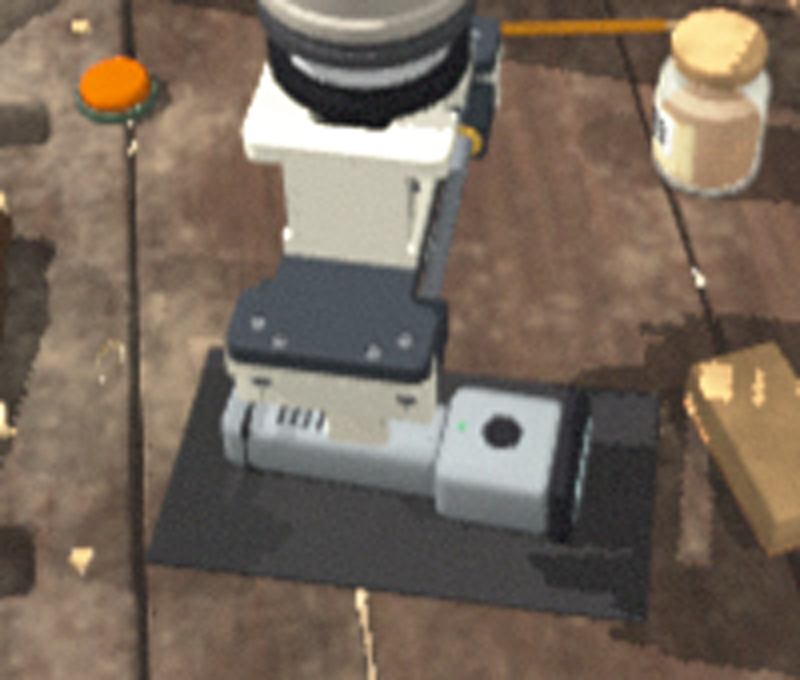

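View pics/t4c.png

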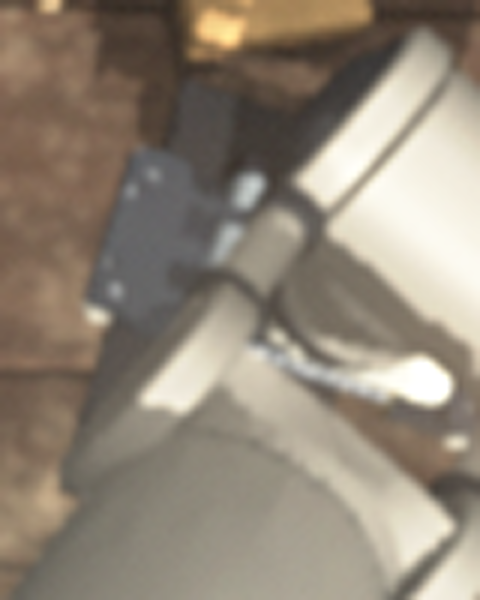

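Request:
step_arm(moves=[0, 0, 0.9, 0, 0, 0, -1, 0, 0, 0.9, 0, 0, 0, -1, 0, 0, 0.4, 0, 0, 0, -1, 0, 0, 0, 0, 0, 0, -1])

```text
time: 7.75
tool_pos: [518.9, -332.2, 11.2]
tcp_rot: [-3.135, 0.008, 2.833]
contact_force: [-0.7, 0.2, 0.1]
grip_width: 92.0
```

```bash
python3 go.py 517 -331.5 7 162.4
```

```text
t 7.75 p [ 518.9 -332.2   11.2] rpy [-179.65    0.44  162.3 ] F [-0.7  0.2  0.1] w 92.0
units: shift [0.1  0.01 0.21] turn [-0.09  0.11 -0.03]
```

Request:
step_arm(moves=[0.05, 0, 0.2, -0.05, 0.1, 0, 1, 0, 0, 0, 0, 0, 0, 1, 0, 0, 0, 0, 0, 0, 1, 0, 0, 0, 0, 0, 0, 1, 0, 0, 0, 0, 0, 0, 1, 0, 0, 0, 0, 0, 0, 1, 0, 0, 0, 0, 0, 0, 1, 0, 0, 0, 0, 0, 0, 1])

```text
time: 8.42
tool_pos: [519.4, -333.2, 10.3]
tcp_rot: [-3.138, 0.004, 2.833]
contact_force: [0.7, 0.4, -0.4]
grip_width: 43.1
```

Request:
step_arm(moves=[0, 0, 0, 0, 0, 0, 1, 0, 0, 0, 0, 0, 0, 1, 0, 0, 0, 0, 0, 0, 1, 0, 0, 0, 0, 0, 0, 1, 0, 0, 0, 0, 0, 0, 1, 0, 0, 0, 0, 0, 0, 1])

```text
time: 8.92
tool_pos: [519.6, -333.3, 10.6]
tcp_rot: [-3.137, 0.005, 2.833]
contact_force: [-0.1, -0.3, 0.3]
grip_width: 3.4
```

```bash
python3 - <<'E'
from scfit import *
im={n:cv2.cvtColor(capture(n),cv2.COLOR_RGB2BGR) for n in('side','top')}
crop(im['side'],200,200,400,370,4,'s5c.png');cv2.imwrite('pics/t5.png',im['top'])
print(get_obs(),proj('side',get_obs()['tool_pos']))
E
```

```text
{'time': 9.0167, 'joint_positions': array([-0.69314268,  0.68578105,  1.47342624, -0.00249136,  0.97659641,
       -1.95367647]), 'dq': array([ 7.05190801e-05, -4.36737583e-04, -1.45116468e-03,  2.94718351e-04,
       -1.56586367e-04, -1.33197125e-04]), 'tau': array([ 2.45790776e-03, -5.55300307e+01, -2.02818435e+01, -6.18371973e-02,
        3.51025758e-02, -3.86220390e-04]), 'tool_pos': array([ 519.56283615, -333.19941734,   10.61340862]), 'tcp_rot': array([-3.13750812,  0.00459421,  2.8327283 ]), 'contact_force': array([-0.93456455,  0.00924408, -0.43798706]), 'moment': array([-0.01232528, -0.01299163,  0.01211197]), 'grip_width': 0.9614521863777531} [[297.91478746 314.84110663]]
```

View pics/s5c.png

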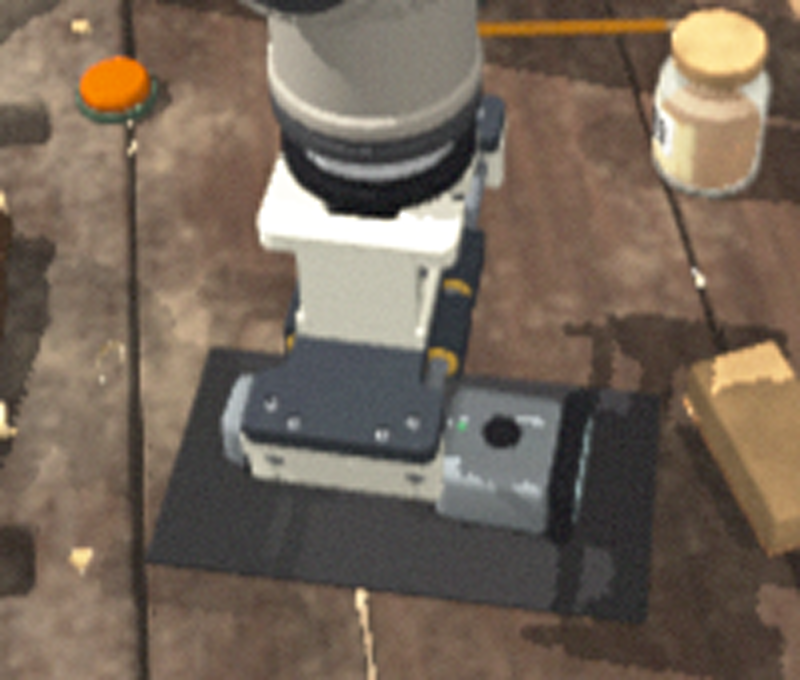

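View pics/t5.png

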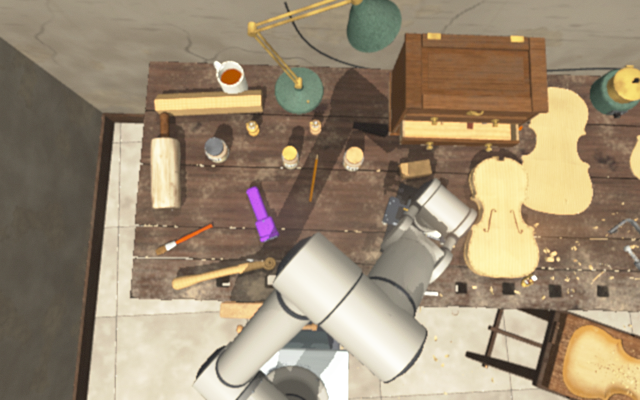

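```bash
python3 - <<'E'
from scfit import *
o=get_obs();R=Ro.from_euler('xyz',o['tcp_rot'])
for nm,l in(('tcp',[0,0,0]),('body near +',[0,95,-66]),('near -',[0,-95,-66]),('c',[37,-95,-66]),('c',[-37,-95,-66]),('c+',[37,95,-66]),('c+',[-37,95,-66])):
    P=o['tool_pos']+R.apply(l); q=proj('side',P)[0]; print(nm,P.round(),q.round(),((q-[200,200])*4).round(), proj('top',P)[0].round())
# s1c check: tool at (516.7,-333.3,119.4) 
P=np.array([516.7,-333.3,119.4])
for yy in(46,65,-46,-65): print(yy,(proj('side',P+R.apply([0,yy,0]))[0]-[200,200])*4)
a=cv2.imread('pics/t5.png'); crop(a,370,160,450,260,6,'t5c.png')
E
```

```text
tcp [ 520. -333.   11.] [298. 315.] [392. 459.] [408. 225.]
body near + [ 548. -242.   76.] [306. 252.] [425. 207.] [382. 212.]
near - [ 490. -423.   77.] [285. 340.] [342. 560.] [445. 233.]
c [ 455. -412.   77.] [262. 337.] [250. 547.] [441. 246.]
c [ 526. -435.   77.] [309. 343.] [435. 573.] [449. 221.]
c+ [ 513. -231.   76.] [287. 250.] [348. 199.] [378. 224.]
c+ [ 583. -254.   76.] [326. 254.] [502. 216.] [386. 199.]
46 [397.93747312 223.0209846 ]
65 [405.72043662 191.6411514 ]
-46 [355.8092671  392.87608903]
-65 [346.06218791 432.17496525]
```

View pics/t5c.png

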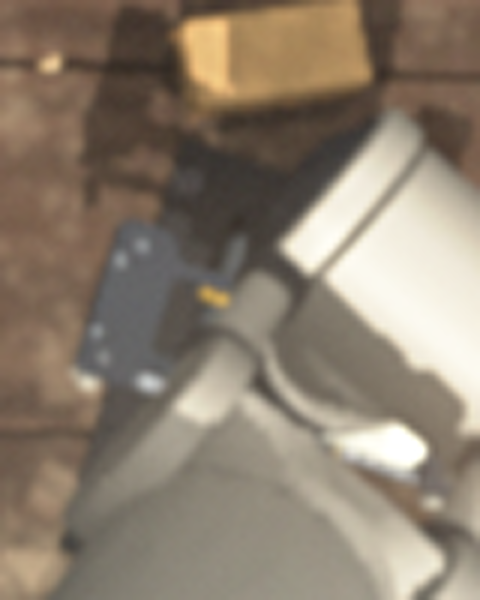

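View pics/t1c.png

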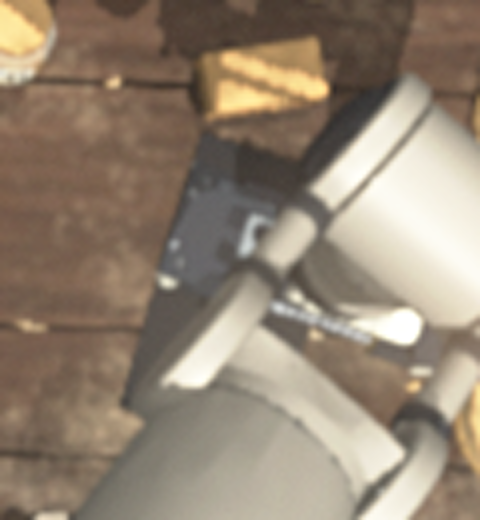

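View pics/s1.png

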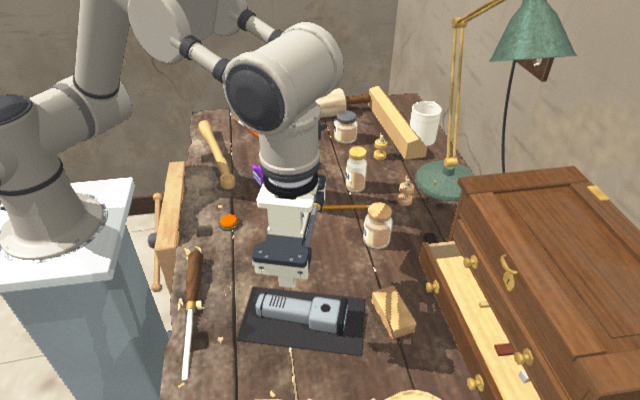

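```bash
python3 - <<'E'
from scfit import *
R=Ro.from_euler('xyz',[np.pi,0,np.radians(162.3)])
P=np.array([516.7,-333.3,119.4])
for h in(60,80,95):
  for z in(-66,-100):
    for sx in(37,-37):
      for sy in(1,-1):
        Q=P+R.apply([sx,sy*h,z]); print(h,z,sx,sy,((proj('side',Q)[0]-[200,200])*4).round(),((proj('top',Q)[0]-[350,150])*4).round())
E
python3 - <<'E'
import cv2
a=cv2.imread('pics/s1.png')[150:300,220:350];cv2.imwrite('pics/s1z.png',cv2.resize(a,None,fx=5,fy=4*5/4,interpolation=cv2.INTER_CUBIC)[:600])
E
```

```text
60 -66 37 1 [314.  81.] [187. 300.]
60 -66 37 -1 [243. 300.] [362. 361.]
60 -66 -37 1 [488. 100.] [221. 194.]
60 -66 -37 -1 [441. 325.] [395. 254.]
60 -100 37 1 [309.  20.] [197. 295.]
60 -100 37 -1 [236. 238.] [378. 358.]
60 -100 -37 1 [488.  39.] [232. 186.]
60 -100 -37 -1 [440. 262.] [411. 248.]
80 -66 37 1 [324.  50.] [158. 290.]
80 -66 37 -1 [230. 343.] [392. 371.]
80 -66 -37 1 [495.  67.] [192. 184.]
80 -66 -37 -1 [431. 368.] [424. 264.]
80 -100 37 1 [320. -11.] [167. 285.]
80 -100 37 -1 [221. 280.] [408. 368.]
80 -100 -37 1 [495.   7.] [202. 176.]
80 -100 -37 -1 [430. 306.] [441. 258.]
95 -66 37 1 [331.  27.] [136. 283.]
95 -66 37 -1 [219. 376.] [414. 379.]
95 -66 -37 1 [500.  44.] [170. 177.]
95 -66 -37 -1 [424. 402.] [446. 272.]
95 -100 37 1 [327. -34.] [144. 277.]
95 -100 37 -1 [210. 313.] [431. 376.]
95 -100 -37 1 [500. -17.] [180. 168.]
95 -100 -37 -1 [423. 340.] [464. 266.]
```

View pics/s1z.png

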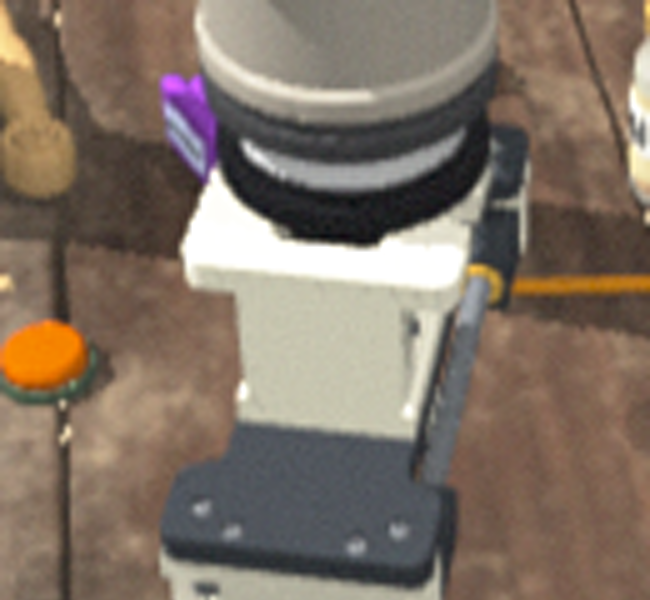

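```bash
python3 - <<'E'
import cv2
a=cv2.imread('pics/s1.png')[230:310,240:330];cv2.imwrite('pics/s1y.png',cv2.resize(a,None,fx=7,fy=7,interpolation=cv2.INTER_CUBIC))
E
```

```text
(no output)
```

View pics/s1y.png

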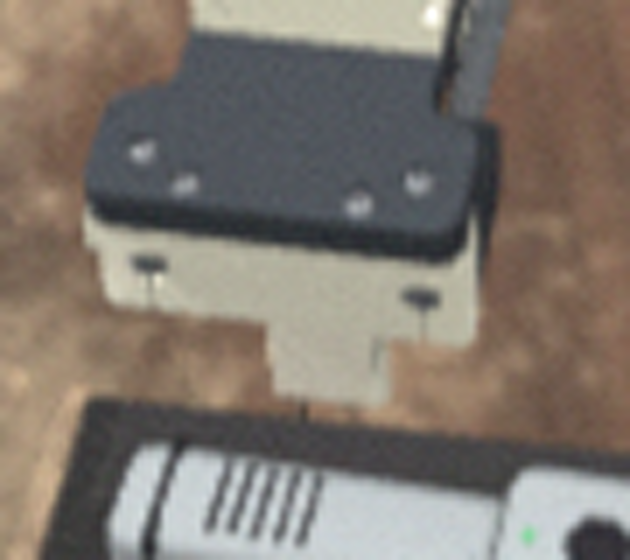

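Request:
step_arm(moves=[0, 0, 0, 0, 0, 0, -1, 0, 0, 0, 0, 0, 0, -1, 0, 0, 0, 0, 0, 0, -1, 0, 0, 0, 0, 0, 0, -1, 0, 0, 0, 0, 0, 0, -1, 0, 0, 0, 0, 0, 0, -1, 0, 0, 0, 0, 0, 0, -1, 0, 0, 0, 0, 0, 0, -1])

```text
time: 9.68
tool_pos: [519.5, -333.2, 10.5]
tcp_rot: [-3.138, 0.004, 2.833]
contact_force: [0.1, -1.0, 0.1]
grip_width: 49.0
```

Request:
step_arm(moves=[0, 0, 0, 0, 0, 0, -1, 0, 0, 0, 0, 0, 0, -1, 0, 0, 0, 0, 0, 0, -1, 0, 0, 0, 0, 0, 0, -1, 0, 0, 0, 0, 0, 0, -1, 0, 0, 0, 0, 0, 0, -1])

```text
time: 10.18
tool_pos: [519.5, -333.2, 10.5]
tcp_rot: [-3.138, 0.004, 2.833]
contact_force: [-0.9, 0.1, 0.4]
grip_width: 88.9
```

```bash
python3 go.py 517 -331.5 7 162.4; python3 - <<'E'
from scfit import *
im={n:cv2.cvtColor(capture(n),cv2.COLOR_RGB2BGR) for n in('side','top')}
o=get_obs();R=Ro.from_euler('xyz',o['tcp_rot']);print(o['joint_positions'].round(4))
# model overlay with z offset
for n,(x0,y0,w,h),S in(('side',(230,240,130,110),5),('top',(370,170,100,80),6)):
    for dz in(0,43):
        a=cv2.resize(im[n][y0:y0+h,x0:x0+w],None,fx=S,fy=S,interpolation=cv2.INTER_CUBIC)
        if 1:
            b=a
            for L in([[37.5,95,-66],[37.5,-95,-66],[-37.5,-95,-66],[-37.5,95,-66],[37.5,95,-66]],[[9.5,-65,0],[9.5,-46,0],[-9.5,-46,0],[-9.5,-65,0],[9.5,-65,0]],[[9.5,65,0],[9.5,46,0],[-9.5,46,0],[-9.5,65,0],[9.5,65,0]]):
                P=o['tool_pos']+[0,0,dz]+R.apply(L)
                cv2.polylines(b,[((proj(n,P)+.5-[x0,y0])*S).round().astype(int).reshape(-1,1,2)],False,(0,0,255),1)
            cv2.imwrite(f'pics/g6_{n}_{dz}.png',b)
E
```

```text
t 10.18 p [ 519.5 -333.2   10.5] rpy [-179.77    0.25  162.31] F [-0.9  0.1  0.4] w 88.9
units: shift [0.15 0.04 0.18] turn [-0.06  0.06 -0.02]
[-0.6932  0.6859  1.4734 -0.0025  0.9766 -1.9537]
```

View pics/g6_side_0.png

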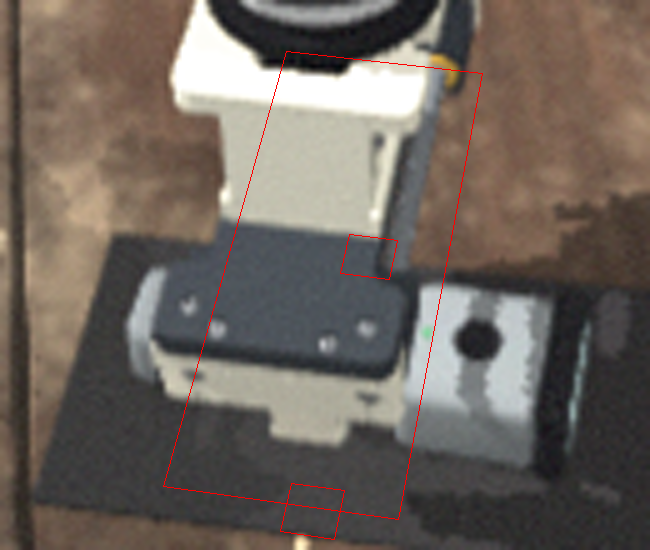

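View pics/g6_side_43.png

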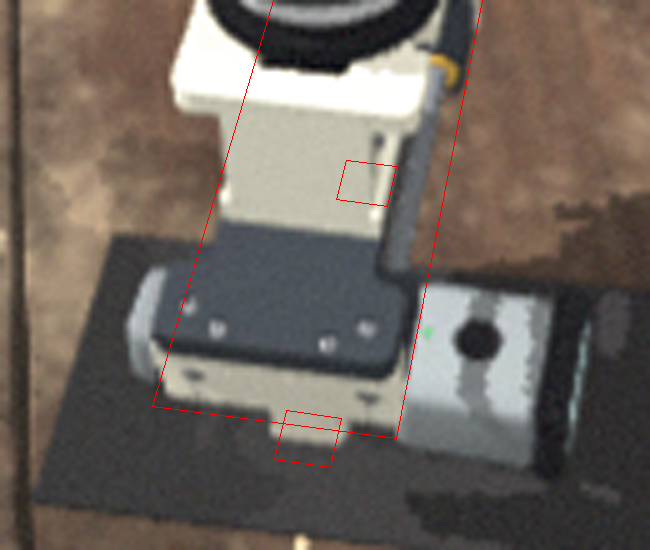

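View pics/g6_top_43.png

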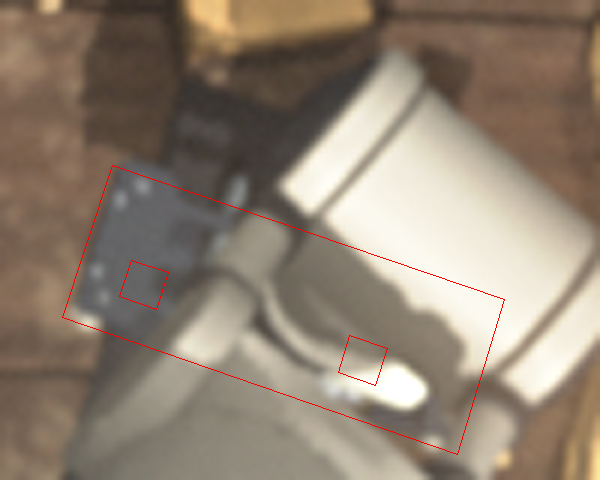

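Request:
step_arm(moves=[0.3, 0, 0.6, 0, 0.05, 0, -1, 0, 0, 0.6, 0, 0, 0, -1, 0, 0, 0.4, 0, 0, 0, -1, 0, 0, 0, 0, 0, 0, -1])

```text
time: 10.62
tool_pos: [514.5, -332.1, -22.5]
tcp_rot: [-3.137, 0.003, 2.833]
contact_force: [0.5, 0.8, -0.1]
grip_width: 92.1
```

```bash
cat > gv.py <<'E'
from scfit import *
import sys
tag=sys.argv[1];dz=float(sys.argv[2])
im=cv2.cvtColor(capture('side'),cv2.COLOR_RGB2BGR)
o=get_obs();R=Ro.from_euler('xyz',o['tcp_rot']);print(o['tool_pos'].round(1),o['contact_force'].round(1))
x0,y0,w,h,S=230,240,130,110,5
a=cv2.resize(im[y0:y0+h,x0:x0+w],None,fx=S,fy=S,interpolation=cv2.INTER_CUBIC)
for L in([[37.5,95,-66],[37.5,-95,-66],[-37.5,-95,-66],[-37.5,95,-66],[37.5,95,-66]],[[9.5,-65,0],[9.5,-46,0],[-9.5,-46,0],[-9.5,-65,0],[9.5,-65,0]]):
    P=o['tool_pos']+[0,0,dz]+R.apply(L)
    cv2.polylines(a,[((proj('side',P)+.5-[x0,y0])*S).round().astype(int).reshape(-1,1,2)],False,(0,0,255),1)
cv2.imwrite(f'pics/{tag}.png',a)
E
python3 gv.py g7 48
```

```text
[ 514.9 -332.3  -21.9] [-0.4  0.6  1. ]
```

View pics/g7.png

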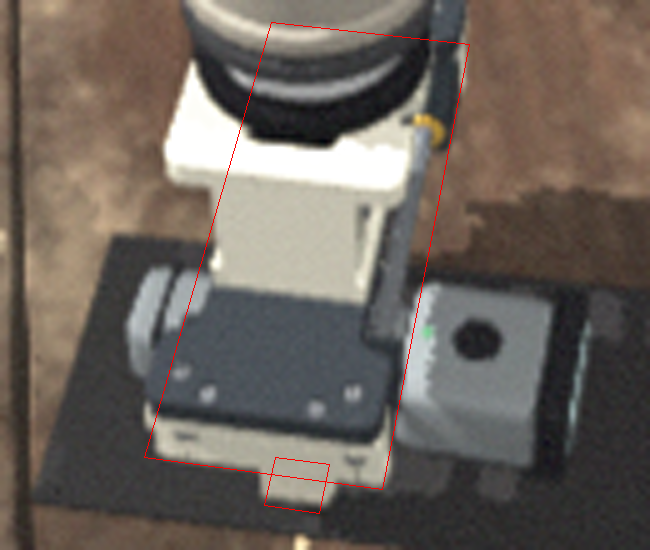

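Request:
step_arm(moves=[0, 0, 0.4, 0, 0, 0, -1, 0, 0, 0.2, 0, 0, 0, -1, 0, 0, 0, 0, 0, 0, -1])

```text
time: 10.92
tool_pos: [515.8, -332.9, -32.0]
tcp_rot: [-3.136, 0.005, 2.833]
contact_force: [-1.2, 0.5, 0.8]
grip_width: 91.8
```

```bash
python3 gv.py g8 49
```

```text
[ 515.8 -332.9  -32.1] [-2.6  1.1  5.2]
```

View pics/g8.png

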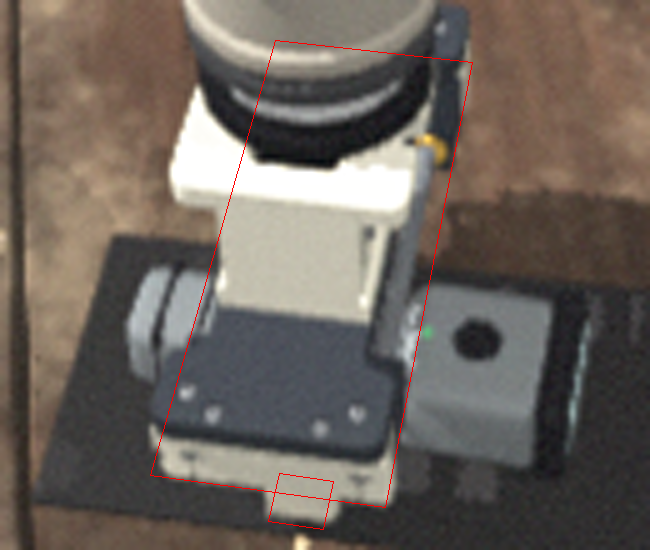

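Request:
step_arm(moves=[0, 0, 0, 0, 0, 0, -1])

```text
time: 11.05
tool_pos: [515.9, -333.0, -31.9]
tcp_rot: [-3.136, 0.006, 2.833]
contact_force: [0.4, -0.7, 0.1]
grip_width: 91.9
```

```bash
python3 go.py 515 -332 -32 162.4
```

```text
t 11.05 p [ 515.9 -333.   -31.9] rpy [-179.68    0.32  162.33] F [ 0.4 -0.7  0.1] w 91.9
units: shift [0.06 0.03 0.  ] turn [-0.08  0.08 -0.02]
```

Request:
step_arm(moves=[0.05, 0, 0.2, 0, 0, 0, -1, 0, 0, 0.1, 0, 0, 0, -1, 0, 0, 0, 0, 0, 0, -1])

```text
time: 11.3
tool_pos: [516.4, -333.3, -31.2]
tcp_rot: [-3.135, 0.01, 2.834]
contact_force: [0.6, 0.2, -0.3]
grip_width: 91.7
```

```bash
python3 go.py 515 -332 -37 162.4
```

```text
t 11.3 p [ 516.4 -333.3  -31.2] rpy [-179.64    0.56  162.36] F [ 0.6  0.2 -0.3] w 91.7
units: shift [0.09 0.04 0.29] turn [-0.09  0.14 -0.01]
```

Request:
step_arm(moves=[0.1, 0, 0.4, -0.05, 0.1, 0, -1])

```text
time: 11.38
tool_pos: [516.9, -333.7, -33.0]
tcp_rot: [-3.138, 0.009, 2.833]
contact_force: [-19.2, 19.0, 101.3]
grip_width: 91.4
```

```bash
python3 gv.py g9 49; python3 -c "
from plant import *
o=get_obs();print(o['joint_positions'],o['tau'],o['moment'],o['contact_force'])"
```

```text
[ 516.9 -333.6  -32.6] [-8.4  8.6 45.8]
[-6.97638865e-01  7.39641726e-01  1.51096766e+00 -1.12582124e-04
  8.81819054e-01 -1.96019124e+00] [ -1.70051448 -28.9582926  -13.98898691  -0.99146459  -4.95390013
   0.09946938] [2.69666989 1.30510944 0.05874327] [-8.36707264  8.5771913  45.82523883]
```

View pics/g9.png

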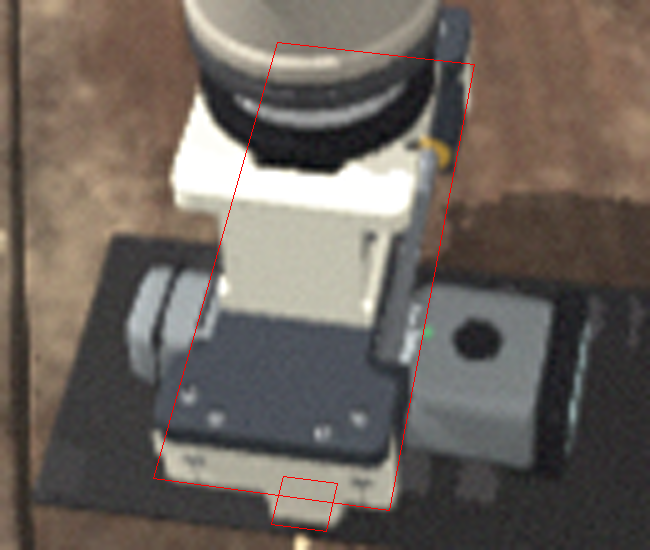

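Request:
step_arm(moves=[0, 0, -0.3, 0, 0, 0, -1, 0, 0, 0, 0, 0, 0, -1])

```text
time: 11.6
tool_pos: [518.8, -334.8, -22.8]
tcp_rot: [-3.136, 0.014, 2.833]
contact_force: [0.9, -0.4, -0.0]
grip_width: 91.8
```

```bash
python3 go.py 515 -332 -29 162.4
```

```text
t 11.6 p [ 518.8 -334.8  -22.8] rpy [-179.69    0.83  162.34] F [ 0.9 -0.4 -0. ] w 91.8
units: shift [0.23 0.08 0.3 ] turn [-0.08  0.21 -0.02]
```

Request:
step_arm(moves=[0.2, 0.05, 0.2, -0.05, 0.2, 0, -1, 0, 0, 0, 0, 0, 0, 1])

```text
time: 11.77
tool_pos: [515.4, -332.7, -27.5]
tcp_rot: [-3.139, 0.0, 2.833]
contact_force: [0.3, 0.1, -0.2]
grip_width: 88.4
```

```bash
python3 go.py 515 -332 -27 162.4
```

```text
t 11.77 p [ 515.4 -332.7  -27.5] rpy [-1.7988e+02  2.0000e-02  1.6234e+02] F [ 0.3  0.1 -0.2] w 88.4
units: shift [ 0.03  0.03 -0.02] turn [-0.03  0.   -0.01]
```

Request:
step_arm(moves=[0, 0, 0, 0, 0, 0, 1, 0, 0, 0, 0, 0, 0, 1, 0, 0, 0, 0, 0, 0, 1, 0, 0, 0, 0, 0, 0, 1, 0, 0, 0, 0, 0, 0, 1, 0, 0, 0, 0, 0, 0, 1, 0, 0, 0, 0, 0, 0, 1, 0, 0, 0, 0, 0, 0, 1])

```text
time: 12.43
tool_pos: [513.6, -331.6, -32.2]
tcp_rot: [3.141, -0.006, 2.833]
contact_force: [0.3, 0.0, 0.0]
grip_width: 36.7
```

Request:
step_arm(moves=[0, 0, 0, 0, 0, 0, 1, 0, 0, 0, 0, 0, 0, 1, 0, 0, 0, 0, 0, 0, 1, 0, 0, 0, 0, 0, 0, 1])

```text
time: 12.77
tool_pos: [513.6, -331.5, -32.2]
tcp_rot: [3.141, -0.006, 2.833]
contact_force: [-0.1, -0.7, 0.3]
grip_width: 33.8
```

Request:
step_arm(moves=[0, 0, -0.5, 0, 0, 0, 1, 0, 0, -0.8, 0, 0, 0, 1, 0, 0, -1, 0, 0, 0, 1, 0, 0, -1, 0, 0, 0, 1, 0, 0, -1, 0, 0, 0, 1, 0, 0, -0.5, 0, 0, 0, 1])

```text
time: 13.27
tool_pos: [511.2, -329.2, 65.7]
tcp_rot: [3.137, -0.016, 2.833]
contact_force: [1.2, -0.6, -0.2]
grip_width: 34.2
```

```bash
python3 gv.py g10 37; python3 go.py 440 -200 60 162.4
```

```text
[ 512.  -329.8   67.2] [ 1.7 -1.2  0.6]
t 13.32 p [ 512.  -329.8   67.2] rpy [179.8   -0.78 162.33] F [ 1.7 -1.2  0.6] w 33.8
units: shift [5.39 5.09 0.45] turn [ 0.05 -0.19 -0.02]
```

View pics/g10.png

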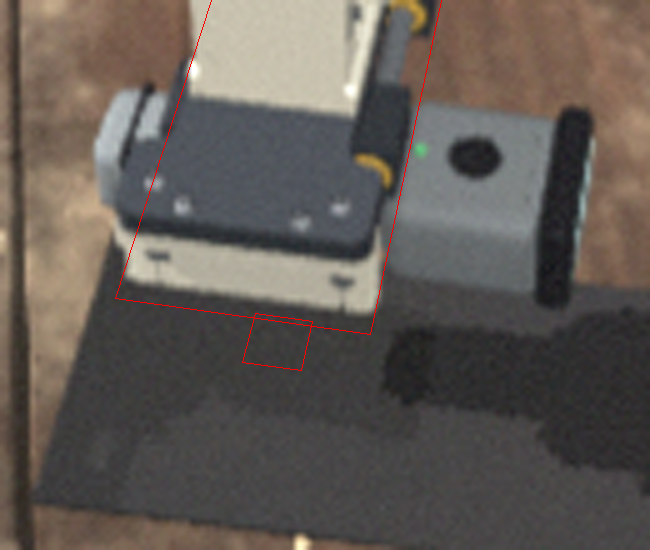

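Request:
step_arm(moves=[0.5, 0.5, 0, 0, -0.1, 0, 1, 0.5, 1, 0, 0, -0.1, -0.2, 1, 0.5, 1, 0, 0, 0, -0.2, 1, 0.5, 1, 0, 0, 0, -0.2, 1, 0.5, 1, 0, 0, 0, -0.2, 1, 0.5, 1, 0, 0, 0, -0.2, 1, 0.5, 1, 0, 0, 0, -0.2, 1, 0.5, 1, 0, 0, 0, -0.2, 1])

```text
time: 13.98
tool_pos: [471.6, -161.0, 64.8]
tcp_rot: [3.139, 0.001, 2.929]
contact_force: [0.3, -0.5, -1.7]
grip_width: 33.8
```

Request:
step_arm(moves=[0.4, 1, 0, 0, 0, -0.2, 1, 0.4, 1, 0, 0, 0, -0.2, 1, 0.4, 1, 0, 0, 0, -0.2, 1, 0.4, 1, 0, 0, 0, -0.2, 1, 0.2, 1, 0, 0, 0, -0.2, 1, 0.2, 1, 0, 0, 0, -0.2, 1, 0.2, 1, 0, 0, 0, -0.2, 1, 0.2, 1, 0, 0, 0, -0.2, 1])

```text
time: 14.65
tool_pos: [442.7, 14.8, 61.4]
tcp_rot: [3.137, -0.008, 3.045]
contact_force: [0.9, -0.6, -1.0]
grip_width: 33.9
```

```bash
python3 go.py 460 249 30 179
```

```text
t 14.65 p [442.7  14.8  61.4] rpy [179.76  -0.45 174.48] F [ 0.9 -0.6 -1. ] w 33.9
units: shift [ 0.26 11.73  1.62] turn [ 0.06 -0.11 -1.13]
```

Request:
step_arm(moves=[0, 1, 0, 0, 0, -0.1, 1, 0, 1, 0, 0, 0, -0.1, 1, 0, 1, 0, 0, 0, -0.1, 1, 0, 1, 0, 0, 0, -0.1, 1, 0, 1, 0, 0, 0, -0.1, 1, 0, 1, 0, 0, -0.1, -0.1, 1, 0, 1, 0, 0, 0, -0.1, 1, 0, 1, 0, 0, 0, -0.1, 1])

```text
time: 15.32
tool_pos: [448.6, 182.6, 58.2]
tcp_rot: [3.138, -0.009, 3.105]
contact_force: [0.9, -0.1, 0.2]
grip_width: 33.9
```

Request:
step_arm(moves=[0, 1, 0, 0, 0, -0.1, 1, 0, 0.8, 0, 0, 0, -0.1, 1, 0, 0.4, 0.2, 0, 0, 0, 1, 0, 0, 0, 0, 0, 0, 1])

```text
time: 15.65
tool_pos: [447.9, 231.6, 52.0]
tcp_rot: [3.138, -0.012, 3.123]
contact_force: [-0.5, -0.3, -1.9]
grip_width: 34.3
```

```bash
python3 go.py 490 249 -16.7 179; python3 - <<'E'
from scfit import *
im={n:cv2.cvtColor(capture(n),cv2.COLOR_RGB2BGR) for n in('side','top')}
cv2.imwrite('pics/s11.png',im['side']);cv2.imwrite('pics/t11.png',im['top'])
E
```

```text
t 15.65 p [447.9 231.6  52. ] rpy [179.79  -0.66 178.94] F [-0.5 -0.3 -1.9] w 34.3
units: shift [-2.13  0.89  3.41] turn [ 0.05 -0.17 -0.02]
```

View pics/s11.png

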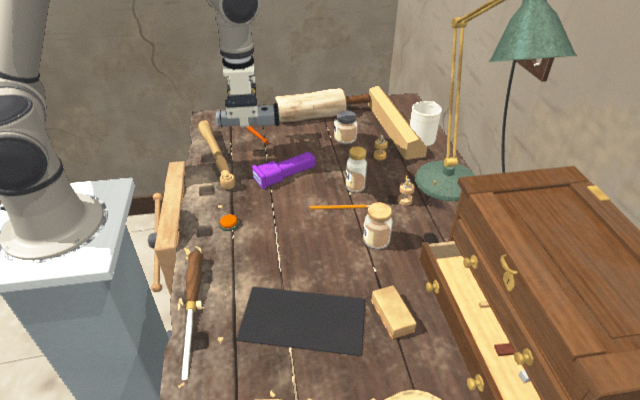

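View pics/t11.png

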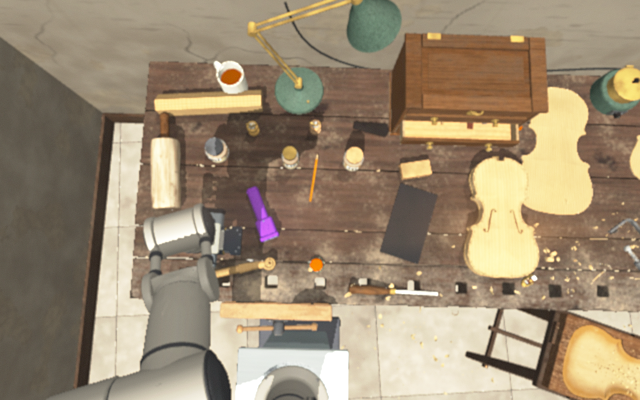

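```bash
python3 - <<'E'
from scfit import *
im={'side':cv2.imread('pics/s11.png'),'top':cv2.imread('pics/t11.png')}
over(im,447.9,231.6,-1.1,52+53,(('side',(200,70,170,90),4),),'f11')
over(im,447.9,231.6,-1.1,52+53,(('top',(170,150,100,110),5),),'f11')
E
```

```text
(no output)
```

View pics/f11_side.png

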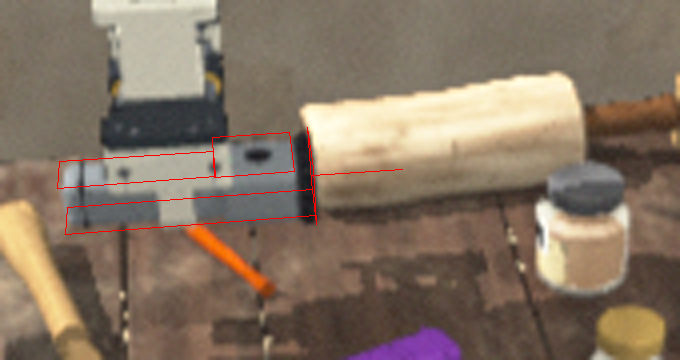

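View pics/f11_top.png

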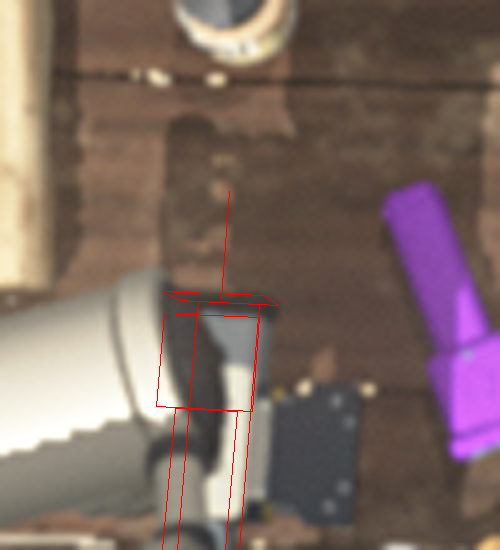

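Request:
step_arm(moves=[-0.3, 0.5, 1, 0, -0.1, 0, 1, -0.5, 0.5, 0.8, 0, -0.07, 0, 1, -0.5, 0, 0.8, 0, 0, 0, 1, -0.5, 0, 0.4, 0, 0, 0, 1, -0.5, 0, 0.2, 0, 0, 0, 1, 0, 0, 0, 0, 0, 0, 1])

```text
time: 16.25
tool_pos: [497.6, 244.1, -13.1]
tcp_rot: [3.14, 0.002, 3.116]
contact_force: [-0.1, 0.6, -1.7]
grip_width: 34.1
```

```bash
python3 go.py 545 252 -18 179; python3 - <<'E'
from scfit import *
im={n:cv2.cvtColor(capture(n),cv2.COLOR_RGB2BGR) for n in('side','top')}
cv2.imwrite('pics/s12.png',im['side']);cv2.imwrite('pics/t12.png',im['top'])
p=get_obs()['tool_pos'];yw=np.degrees(get_obs()['tcp_rot'][2])-180
over(im,p[0]-2,p[1]-3,yw,p[2]+53,(('side',(200,70,170,90),4),('top',(170,130,100,110),5)),'f12')
E
```

```text
t 16.25 p [497.6 244.1 -13.1] rpy [1.7989e+02 1.0000e-01 1.7855e+02] F [-0.1  0.6 -1.7] w 34.1
units: shift [-2.36  0.45  0.25] turn [ 0.03  0.02 -0.11]
```

View pics/f12_side.png

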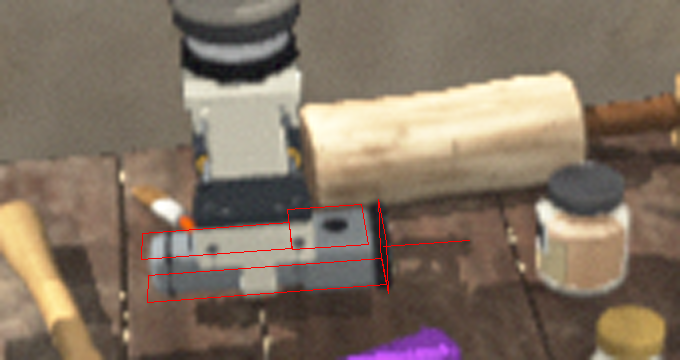

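View pics/f12_top.png

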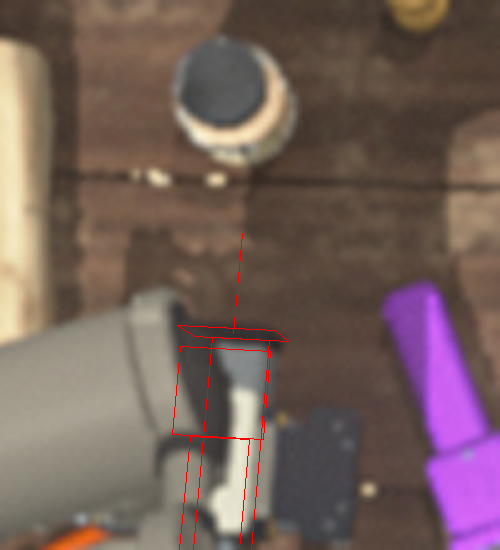

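Request:
step_arm(moves=[-0.6, 0.3, 0.2, 0, 0, -0.1, 1, -0.6, 0.2, 0.1, 0, 0, 0, 1, -0.5, 0, 0, 0, 0, 0, 1, -0.4, 0, 0, 0, 0, 0, 1, 0, 0, 0, 0, 0, 0, 1])

```text
time: 16.77
tool_pos: [539.0, 252.9, -14.3]
tcp_rot: [3.139, 0.003, 3.123]
contact_force: [0.2, -0.7, -0.7]
grip_width: 33.8
```

```bash
python3 go.py 545 252 -19 179; cat > lk.py <<'E'
from scfit import *
import sys
im={n:cv2.cvtColor(capture(n),cv2.COLOR_RGB2BGR) for n in('side','top')}
p=get_obs()['tool_pos'];yw=np.degrees(get_obs()['tcp_rot'][2])-180
tag=sys.argv[1]
over(im,p[0]-2,p[1]-3,yw,p[2]+55,(('side',(230,80,140,80),5),('top',(180,125,90,100),6)),tag)
for n,(x0,y0),S in(('side',(230,80),5),('top',(180,125),6)):
    a=cv2.imread(f'pics/{tag}_{n}.png')
    cx,cy=725.5,247;yaw=-1
    w=17.5/32; f=np.radians(yaw+180)+np.linspace(-w,w,20)
    P=np.r_[np.c_[cx+32*np.cos(f),cy+32*np.sin(f),0*f+52],np.c_[cx+32*np.cos(f[::-1]),cy+32*np.sin(f[::-1]),0*f+28]]
    cv2.polylines(a,[((proj(n,P)+.5-[x0,y0])*S).round().astype(int).reshape(-1,1,2)],True,(0,255,0),1)
    cv2.imwrite(f'pics/{tag}_{n}.png',a)
E
python3 lk.py f13
```

```text
t 16.77 p [539.  252.9 -14.3] rpy [1.7984e+02 1.5000e-01 1.7891e+02] F [ 0.2 -0.7 -0.7] w 33.8
units: shift [-0.3  -0.04  0.23] turn [ 0.04  0.04 -0.02]
```

View pics/f13_side.png

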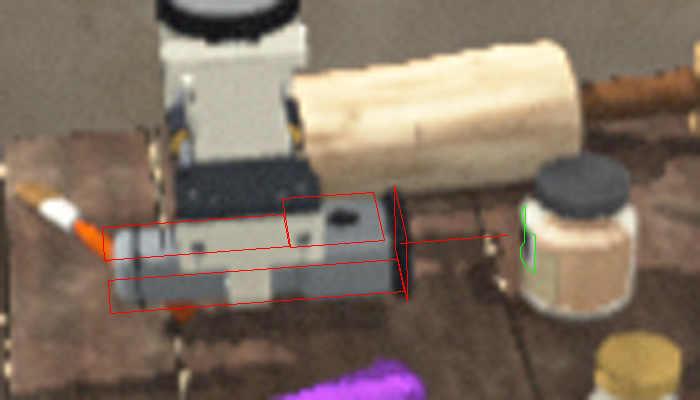

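View pics/f13_top.png

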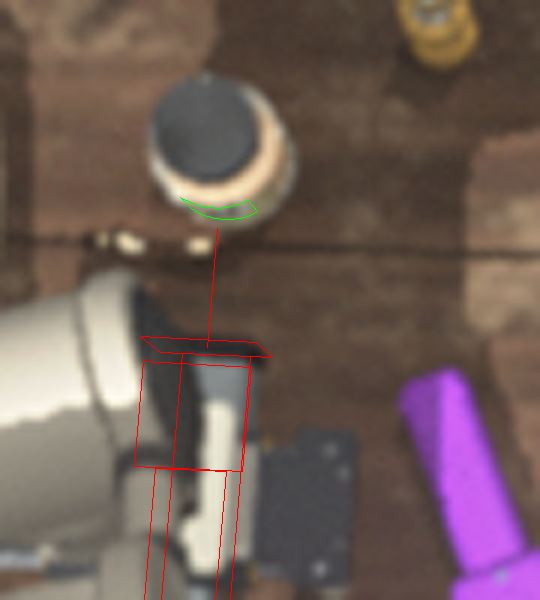

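Request:
step_arm(moves=[-0.3, -0.05, 0.25, 0, 0, 0, 1, 0, 0, 0, 0, 0, 0, 1, 0, 0, 0, 0, 0, 0, 1, 0, 0, 0, 0, 0, 0, 1])

```text
time: 17.2
tool_pos: [541.8, 251.3, -19.8]
tcp_rot: [3.14, -0.001, 3.123]
contact_force: [-0.3, 0.6, -1.0]
grip_width: 34.1
```

```bash
python3 go.py 545 252 -20 179;python3 lk.py f14
```

```text
t 17.2 p [541.8 251.3 -19.8] rpy [ 1.7990e+02 -6.0000e-02  1.7894e+02] F [-0.3  0.6 -1. ] w 34.1
units: shift [-0.16  0.04  0.01] turn [ 0.03 -0.01 -0.02]
```

View pics/f14_side.png

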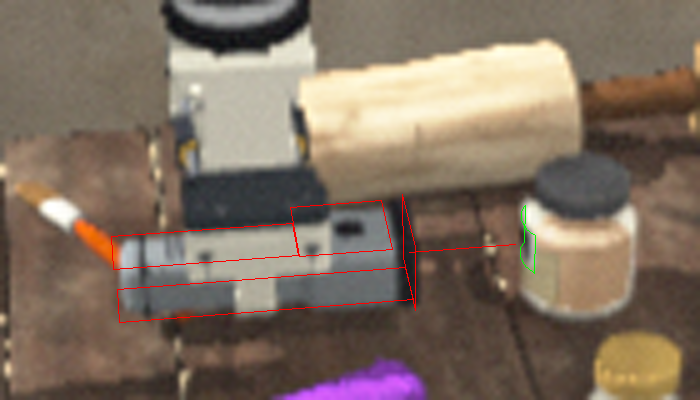

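View pics/f14_top.png

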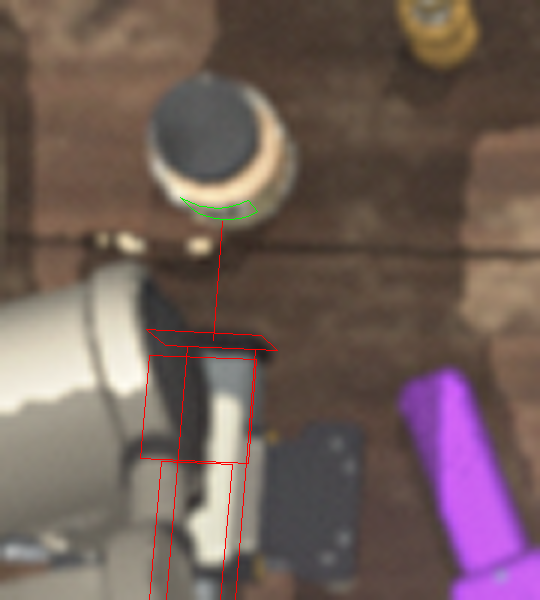

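Request:
step_arm(moves=[-0.1, 0, 0, 0, 0, 0, 1, 0, 0, 0, 0, 0, 0, 1, 0, 0, 0, 0, 0, 0, 1, 0, 0, 0, 0, 0, 0, 1, 0, 0, 0, 0, 0, 0, 1, 0, 0, 0, 0, 0, 0, 1, 0, 0, 0, 0, 0, 0, 1, 0, 0, 0, 0, 0, 0, 1])

```text
time: 17.97
tool_pos: [543.7, 251.5, -19.6]
tcp_rot: [3.14, -0.001, 3.124]
contact_force: [-0.1, 0.2, -1.0]
grip_width: 33.9
```

Request:
step_arm(moves=[0, 0, 0, 0, 0, 0, 1, 0, 0, 0, 0, 0, 0, 1, 0, 0, 0, 0, 0, 0, 1, 0, 0, 0, 0, 0, 0, 1, 0, 0, 0, 0, 0, 0, 1, 0, 0, 0, 0, 0, 0, 1, 0, 0, 0, 0, 0, 0, 1, 0, 0, 0, 0, 0, 0, 1])

```text
time: 18.63
tool_pos: [543.6, 251.5, -19.6]
tcp_rot: [3.14, -0.001, 3.123]
contact_force: [-0.1, 0.7, -0.4]
grip_width: 33.8
```

Request:
step_arm(moves=[0, 0, 0, 0, 0, 0, 1, 0, 0, 0, 0, 0, 0, 1, 0, 0, 0, 0, 0, 0, 1, 0, 0, 0, 0, 0, 0, 1, 0, 0, 0, 0, 0, 0, 1, 0, 0, 0, 0, 0, 0, 1, 0, 0, 0, 0, 0, 0, 1, 0, 0, 0, 0, 0, 0, 1])

```text
time: 19.3
tool_pos: [543.6, 251.5, -19.6]
tcp_rot: [3.14, -0.001, 3.124]
contact_force: [0.1, 0.1, -0.7]
grip_width: 34.3
```

Request:
step_arm(moves=[0, 0, 0, 0, 0, 0, 1, 0, 0, 0, 0, 0, 0, 1, 0, 0, 0, 0, 0, 0, 1, 0, 0, 0, 0, 0, 0, 1, 0, 0, 0, 0, 0, 0, 1, 0, 0, 0, 0, 0, 0, 1, 0, 0, 0, 0, 0, 0, 1, 0, 0, 0, 0, 0, 0, 1])

```text
time: 19.97
tool_pos: [543.7, 251.5, -19.6]
tcp_rot: [3.14, -0.001, 3.124]
contact_force: [-0.0, -0.9, -1.1]
grip_width: 33.8
```

```bash
python3 go.py 545 252 -20 179;python3 lk.py f15; cp pics/f15_side.png pics/f15s.png; python3 -c "
from plant import *
print(abs(get_obs()['dq']).max())"
```

```text
t 19.97 p [543.7 251.5 -19.6] rpy [ 1.7989e+02 -5.0000e-02  1.7897e+02] F [-0.  -0.9 -1.1] w 33.8
units: shift [-0.07  0.03  0.02] turn [ 0.03 -0.01 -0.01]
0.0009176662853467905
```

View pics/f15_side.png

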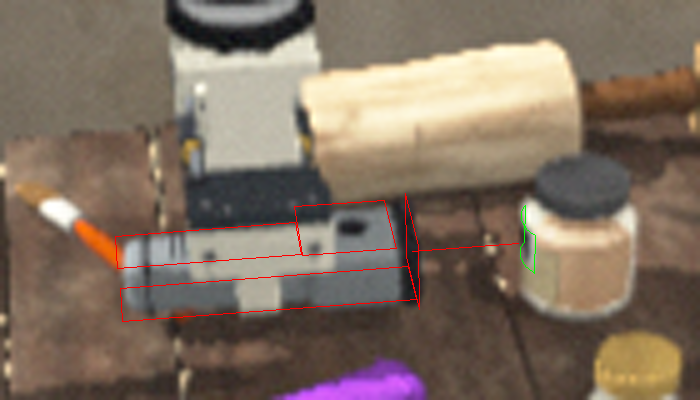

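Request:
step_arm(moves=[0, 0.3, 0, 0, 0, 0.4, 1, 0, 0.3, 0, 0, 0, 0.4, 1, 0, 0.2, 0, 0, 0, 0.4, 1, 0, 0, 0, 0, 0, 0, 1, 0, 0, 0, 0, 0, 0, 1, 0, 0, 0, 0, 0, 0, 1])

```text
time: 20.57
tool_pos: [544.3, 267.6, -19.7]
tcp_rot: [3.14, -0.001, 3.037]
contact_force: [-0.1, 0.1, -1.0]
grip_width: 34.0
```

```bash
python3 go.py 546 268 -20 174;python3 lk.py f16
```

```text
t 20.57 p [544.3 267.6 -19.7] rpy [ 1.7992e+02 -8.0000e-02  1.7403e+02] F [-0.1  0.1 -1. ] w 34.0
units: shift [-0.08  0.03  0.02] turn [ 0.02 -0.02  0.01]
```

View pics/f16_top.png

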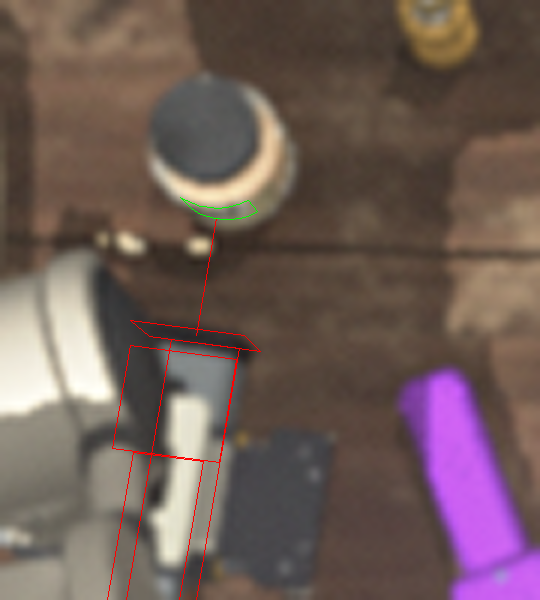

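Alignment also good at this slightly turned heading; hold 2 s here too as a hedge on the label's angle.

Request:
step_arm(moves=[0, 0, 0, 0, 0, 0, 1, 0, 0, 0, 0, 0, 0, 1, 0, 0, 0, 0, 0, 0, 1, 0, 0, 0, 0, 0, 0, 1, 0, 0, 0, 0, 0, 0, 1, 0, 0, 0, 0, 0, 0, 1, 0, 0, 0, 0, 0, 0, 1, 0, 0, 0, 0, 0, 0, 1])

```text
time: 21.33
tool_pos: [544.4, 266.6, -19.6]
tcp_rot: [3.14, -0.002, 3.037]
contact_force: [0.0, -0.0, -0.3]
grip_width: 33.5
```

Request:
step_arm(moves=[0, 0, 0, 0, 0, 0, 1, 0, 0, 0, 0, 0, 0, 1, 0, 0, 0, 0, 0, 0, 1, 0, 0, 0, 0, 0, 0, 1, 0, 0, 0, 0, 0, 0, 1, 0, 0, 0, 0, 0, 0, 1, 0, 0, 0, 0, 0, 0, 1, 0, 0, 0, 0, 0, 0, 1])

```text
time: 22.0
tool_pos: [544.4, 266.7, -19.6]
tcp_rot: [3.14, -0.002, 3.037]
contact_force: [-0.8, 0.5, -1.2]
grip_width: 34.0
```

Request:
step_arm(moves=[0, 0, 0, 0, 0, 0, 1, 0, 0, 0, 0, 0, 0, 1, 0, 0, 0, 0, 0, 0, 1, 0, 0, 0, 0, 0, 0, 1, 0, 0, 0, 0, 0, 0, 1, 0, 0, 0, 0, 0, 0, 1, 0, 0, 0, 0, 0, 0, 1, 0.5, 0, 0, 0, 0, 0, 1])

```text
time: 22.67
tool_pos: [536.1, 267.6, -19.4]
tcp_rot: [3.14, 0.001, 3.036]
contact_force: [-0.2, -1.1, -1.7]
grip_width: 34.1
```

Request:
step_arm(moves=[1, 0, -0.5, 0, 0, 0, 1, 1, 0, -1, 0, 0, 0, 1, 1, 0, -1, 0, 0, 0, 1, 1, -0.5, -1, 0, 0, 0, 1, 1, -0.8, -0.8, 0, 0, 0, 1, 0, -1, 0, 0, 0, 0.1, 1, 0, -1, 0, 0, 0, 0.2, 1, 0, -1, 0, 0, 0, 0.2, 1])

```text
time: 23.33
tool_pos: [420.4, 193.2, 69.7]
tcp_rot: [3.138, 0.001, 3.006]
contact_force: [0.4, 0.0, -1.8]
grip_width: 33.9
```

```bash
python3 go.py 525 -338 70 163.6
```

```text
t 23.33 p [420.4 193.2  69.7] rpy [1.7982e+02 5.0000e-02 1.7221e+02] F [ 0.4  0.  -1.8] w 33.9
units: shift [ -8.78 -25.61  -0.09] turn [0.05 0.01 2.15]
```

Request:
step_arm(moves=[-0.2, -1, 0, 0, 0, 0.1, 1, -0.3, -1, 0, 0, 0, 0.1, 1, -0.3, -1, 0, 0, 0, 0.1, 1, -0.3, -1, 0, 0, 0, 0.1, 1, -0.3, -1, 0, 0, 0, 0.1, 1, -0.3, -1, 0, 0, 0, 0.1, 1, -0.3, -1, 0, 0, 0, 0.1, 1, -0.3, -1, 0, 0, 0, 0.1, 1])

```text
time: 24.0
tool_pos: [439.6, 20.7, 71.8]
tcp_rot: [3.137, 0.006, 2.95]
contact_force: [1.6, 0.8, -1.1]
grip_width: 33.9
```

Request:
step_arm(moves=[-0.3, -1, 0, 0, 0, 0.1, 1, -0.3, -1, 0, 0, 0, 0.1, 1, -0.3, -1, 0, 0, 0, 0.1, 1, -0.3, -1, 0, 0, 0, 0.1, 1, -0.3, -1, 0, 0, 0, 0.1, 1, -0.3, -1, 0, 0, 0, 0.1, 1, -0.3, -1, 0, 0, 0, 0.1, 1, -0.3, -1, 0, 0, 0, 0.1, 1])

```text
time: 24.67
tool_pos: [452.4, -155.0, 73.2]
tcp_rot: [3.137, 0.009, 2.89]
contact_force: [-0.1, 0.1, -1.5]
grip_width: 33.6
```

```bash
python3 go.py 526 -338.5 60 163.4
```

```text
t 24.67 p [ 452.4 -155.    73.2] rpy [179.74   0.54 165.61] F [-0.1  0.1 -1.5] w 33.6
units: shift [-5.84 -7.98  0.68] turn [0.07 0.13 0.55]
```

Request:
step_arm(moves=[-0.7, -1, 0, 0, 0.1, 0.1, 1, -0.7, -1, 0, 0, 0, 0.1, 1, -0.7, -1, 0, 0, 0, 0.1, 1, -0.7, -1, 0, 0, 0, 0.1, 1, -0.7, -1, 0.1, 0, 0, 0.1, 1, -0.7, -1, 0.1, 0, 0, 0, 1, -0.7, -0.8, 0.2, 0, 0, 0, 1, -0.3, -0.3, 0.2, 0, 0, 0, 1])

```text
time: 25.33
tool_pos: [515.2, -331.4, 62.1]
tcp_rot: [3.139, 0.005, 2.85]
contact_force: [-0.0, -0.3, -2.3]
grip_width: 34.2
```

```bash
python3 go.py 526 -338.5 -25 163.4
```

```text
t 25.33 p [ 515.2 -331.4   62.1] rpy [179.85   0.3  163.3 ] F [-0.  -0.3 -2.3] w 34.2
units: shift [-0.59 -0.19  4.36] turn [ 0.04  0.08 -0.03]
```

Request:
step_arm(moves=[-0.4, -0.2, 0.8, 0, 0.05, 0, 1, -0.1, 0, 1, 0, 0, 0, 1, 0, 0, 1, 0, 0, 0, 1, 0, 0, 0.6, 0, 0, 0, 1, 0, 0, 0, 0, 0, 0, 1, 0, 0, 0, 0, 0, 0, 1])

```text
time: 25.83
tool_pos: [524.1, -338.4, -9.9]
tcp_rot: [3.138, 0.001, 2.848]
contact_force: [0.3, -0.7, -0.5]
grip_width: 34.3
```

```bash
python3 go.py 526 -338.5 -32 163.4; python3 - <<'E'
from scfit import *
im={n:cv2.cvtColor(capture(n),cv2.COLOR_RGB2BGR) for n in('side','top')}
crop(im['side'],220,220,390,370,4,'s20.png')
E
```

```text
t 25.83 p [ 524.1 -338.4   -9.9] rpy [1.7980e+02 4.0000e-02 1.6317e+02] F [ 0.3 -0.7 -0.5] w 34.3
units: shift [-0.09  0.02  1.11] turn [ 0.05  0.01 -0.06]
```

View pics/s20.png

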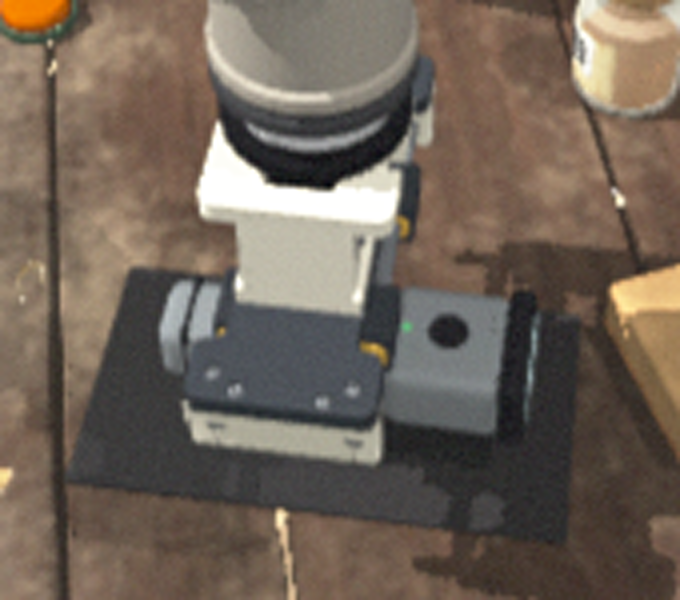

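Request:
step_arm(moves=[0, 0, 0.5, 0, 0, 0, 1, 0, 0, 0.3, 0, 0, 0, 1, 0, 0, 0, 0, 0, 0, 1])

```text
time: 26.18
tool_pos: [526.1, -339.5, -23.3]
tcp_rot: [3.141, 0.007, 2.849]
contact_force: [-0.1, 1.0, -1.9]
grip_width: 33.8
```

Request:
step_arm(moves=[0, 0, 0.15, 0, 0, 0, 1, 0, 0, 0, 0, 0, 0, 1])

```text
time: 26.35
tool_pos: [526.2, -339.5, -26.3]
tcp_rot: [3.141, 0.007, 2.849]
contact_force: [-0.7, -0.2, -1.5]
grip_width: 34.0
```

Request:
step_arm(moves=[0, 0, 0.15, 0, 0.08, 0, 1, 0, 0, 0, 0, 0, 0, 1])

```text
time: 26.52
tool_pos: [526.4, -339.7, -29.2]
tcp_rot: [3.141, 0.002, 2.849]
contact_force: [-0.1, 0.0, -1.3]
grip_width: 33.8
```

Request:
step_arm(moves=[0, 0, 0.1, 0, 0, 0, 1, 0, 0, 0, 0, 0, 0, 1])

```text
time: 26.68
tool_pos: [526.6, -339.8, -31.3]
tcp_rot: [3.141, 0.002, 2.849]
contact_force: [-0.3, 0.1, -1.5]
grip_width: 33.7
```

Request:
step_arm(moves=[0, 0, 0.1, 0, 0, 0, 1, 0, 0, 0, 0, 0, 0, 1])

```text
time: 26.85
tool_pos: [527.3, -340.3, -31.8]
tcp_rot: [-3.141, 0.004, 2.848]
contact_force: [-0.5, -0.4, -0.6]
grip_width: 33.5
```

Request:
step_arm(moves=[0, 0, 0, 0, 0, 0, -1, 0, 0, 0, 0, 0, 0, -1, 0, 0, 0, 0, 0, 0, -1, 0, 0, 0, 0, 0, 0, -1, 0, 0, 0, 0, 0, 0, -1, 0, 0, 0, 0, 0, 0, -1, 0, 0, 0, 0, 0, 0, -1, 0, 0, 0, 0, 0, 0, -1])

```text
time: 27.52
tool_pos: [527.9, -340.9, -31.3]
tcp_rot: [-3.141, 0.006, 2.848]
contact_force: [0.8, -0.1, 0.6]
grip_width: 82.4
```

Request:
step_arm(moves=[0, 0, 0, 0, 0, 0, -1, 0, 0, 0, 0, 0, 0, -1, 0, 0, -0.3, 0, 0, 0, -1, 0, 0, -0.6, 0, 0, 0, -1, 0, 0, -1, 0, 0, 0, -1, 0, 0, -1, 0, 0, 0, -1, 0, 0, -1, 0, 0, 0, -1, 0, 0, -1, 0, 0, 0, -1])

```text
time: 28.18
tool_pos: [524.9, -338.6, 69.3]
tcp_rot: [3.139, -0.003, 2.848]
contact_force: [0.6, -0.7, 0.2]
grip_width: 91.9
```

Request:
step_arm(moves=[0.5, 0.5, -1, 0, 0, 0, -1, 1, 1, -1, 0, 0, 0, -1, 1, 1, 0, 0, 0, 0, -1, 1, 1, 0, 0, 0, 0, -1, 1, 1, 0, 0, 0, 0, -1, 0, 1, 0, 0, 0, 0, -1, 0, 1, 0, 0, 0, 0, -1, 0, 1, 0, 0, 0, 0, -1])

```text
time: 28.85
tool_pos: [482.6, -169.4, 126.9]
tcp_rot: [-3.135, 0.02, 2.842]
contact_force: [1.2, 1.0, -1.2]
grip_width: 91.6
```

Request:
step_arm(moves=[0, 1, 0, 0, 0, 0, -1, 0, 1, 0, 0, 0, 0, -1, 0, 1, 0, 0, 0, 0, -1, 0, 0.6, 0, 0, 0, 0, -1, 0, 0, 0, 0, 0, 0, -1, 0, 0, 0, 0, 0, 0, -1])

```text
time: 29.35
tool_pos: [506.0, -94.0, 134.5]
tcp_rot: [-3.135, 0.03, 2.846]
contact_force: [-0.4, -0.2, -0.5]
grip_width: 92.0
```

```bash
python3 go.py 526 -338.5 -32 163.4; python3 - <<'E'
from scfit import *
im={n:cv2.cvtColor(capture(n),cv2.COLOR_RGB2BGR) for n in('side','top')}
cv2.imwrite('pics/s21.png',im['side']);cv2.imwrite('pics/t21.png',im['top'])
over(im,526.5,-338,-16.7,21,(('top',(370,170,80,100),6),('side',(230,280,160,80),5)),'f21')
E
```

```text
t 29.35 p [506.  -94.  134.5] rpy [-179.63    1.73  163.07] F [-0.4 -0.2 -0.5] w 92.0
units: shift [ -4.26 -11.35   8.53] turn [-0.09  0.43 -0.08]
```

View pics/s21.png

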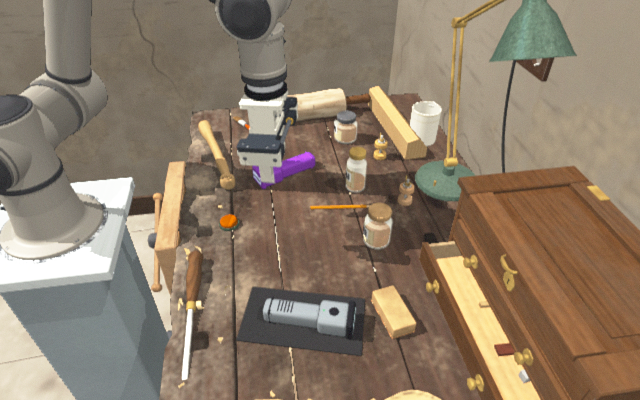

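View pics/f21_top.png

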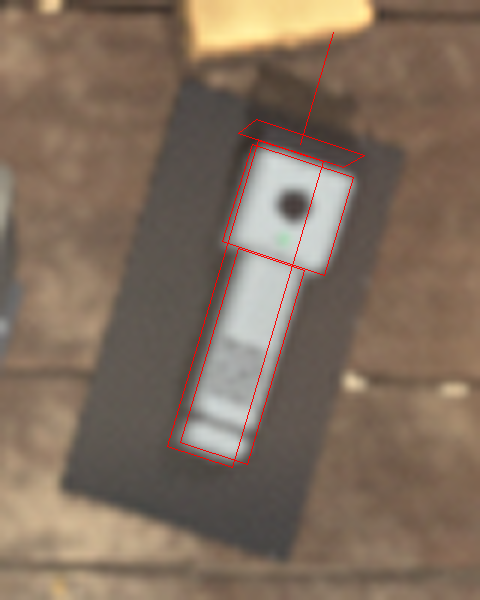

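View pics/f21_side.png

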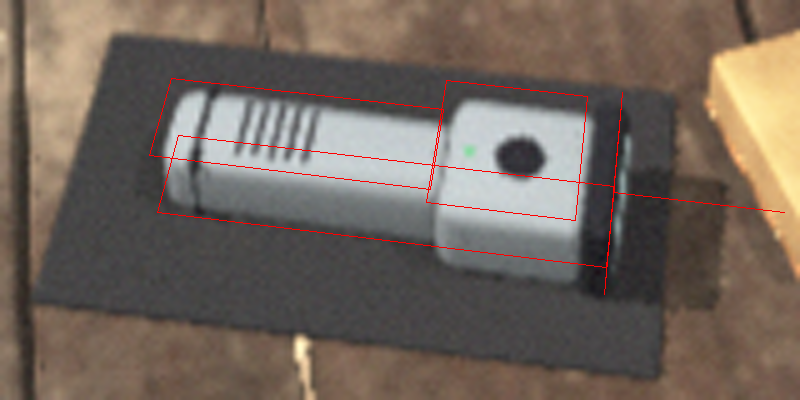

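```bash
python3 -c "
from plant import *
print(close_job()); o=get_obs(); print(o['time'],o['contact_force'])"
```

```text
the job is handed in; nothing more can be done
None
the job is handed in; nothing more can be done
```

I scanned the low jar and put the scanner back on its mat. I handed the job in at 29.4 s of robot time; no verdict is reported.

**Scan:** I gripped the handle (finger opening 33.8 mm). I then held the scanner still for over 2 s with its reading point on the middle of the low jar's bar code, to within about 5 mm in both camera overlays. The code's exact facing angle was hard to read in the pictures, to about ±4°. So I held it again for just under 2 s, turned 5° further. The scanner was never aimed at the other two jars, and the purple look-alike was left alone.

**Last pictures:** The scanner lies flat and lengthwise on the mat. The handle's middle is within about 5 mm of the mat's centre and its length within about 2° of the mat's. The gripper is open and clear of everything, and all three jars stand where they were.

**What went wrong or disagreed:**
- **Height reading:** The reported tool height was about 36 mm lower than the fingertips really were, judging by the pictures and by touching the mat. Because of this, my first two grasp attempts closed on air above the handle, without disturbing the scanner. After that I worked from the cameras and the contact reading.
- **Hard touch:** While finding the mat, the open fingertips pressed on it with a wrist force of about 100 N for one step, under the 120 N limit.
- **Cameras:** The two cameras disagreed by up to about 7 mm on the low jar's sideways position. I used the top camera's value, which agreed with the jar's outline in the side view.

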